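# Clamp a valve plate on edge in the dressing jig

### The arm

A 6-joint arm with a two-finger parallel gripper is mounted at the origin on the work surface. World frame = base frame: x ahead of the robot, y to its left, z up, the work surface at z = 0. Lengths are in mm, angles in rad, forces in N, time in s.
With the tool pointing down it reaches from about 350 to 775 mm from the base axis. Payload 7.3 kg.
Tool frame: the origin (TCP) lies at the centre of the arm's flange, where the gripper is bolted on; the fingertips stand 178 mm ahead of it and the grasp point (between the pads) lies 159 mm ahead of it; z points along the fingers, y is the direction in which the jaws open and shut (so a half turn about z gives the same grasp; the last joint's range is limited). The gripper opens to 92 mm and grips with 3 to 60 N. Pads are 19 mm wide; open, the fingers measure 130 mm over their backs; the gripper's body (75 mm by 190 mm) begins 47 mm behind the grasp point.
Start: joints at [-1.404, 0.342, 1.524, -0, 1.275, -0.146], TCP at [161.575, -499.521, 404.741] pointing down, gripper open.
Joint ranges: [-2.53, 2.53], [-0.77, 2.02], [0.04, 2.7], [-1, 4.14], [0.28, 2.66], [-3.11, 3.11]. Speed limits (rad/s): [2.57, 2.57, 3.14, 3.14, 3.14, 3.14].

### API

Orientations are given as [roll, pitch, yaw] about the fixed x, y, z axes, in that order (R = Rz(yaw) Ry(pitch) Rx(roll)).
In Python, from plant import get_obs, capture, close_job gives the robot as it stands. The module is installed in compiled form; this text tells all that it offers.
- The arm moves only by the shell command python3 -m pendant 'ROWS'. ROWS is JSON, a list of rows, each a list of 3 entries, a list of its own where there are three numbers: the shift along the tool's x, y, z in m, then the turn, a rotation vector about the tool's x, y, z in rad, then the finger opening in m, from 0 to 0.0918. In form: [[[tx, ty, tz], [wx, wy, wz], fingers], ...]. A call has 1 to 10 rows; each row is the pose to reach, as a shift and turn from the pose commanded when the call began, along the tool's axes at that moment; what a row does not reach only later rows make up. A row lasts 1/12 s, in which the tool goes at most 41.7 mm and 7.16 degrees, less where a joint would pass 70% of its speed; a pose out of reach is approached as far as the arm can. A call with a gripper value outside its range is refused whole. The fingers move at their own pace and stop on an object; the grip force is fixed at half the most. Time passes only in rows, so rows that repeat a pose let the fingers close. It gives the time, the measured TCP pose, the force and the opening at its end, in the units of the state.
- get_obs(): the state, without advancing time (a new reading comes with each control period).
- capture(name): name is "scene" or "side" or "wrist"; returns a dict with "color" (480x640x3 uint8, red, green, blue), "mtx" (3x3 intrinsics, pixels), "rvec" (rotation vector, rad) and "tvec" (3), from world to camera coordinates, as OpenCV has them. Camera axes: x right, y down, z forward; pixel columns grow to the right and rows downward; lengths in mm; the calibration is good to about 2 mm. A picture is of the moment at which its call begins. There is no depth.
- close_job(): hands the job in, once; it reports no verdict.
The state is a dict: "time": time; "joint_positions": joint angles; "dq": joint speeds; "tau": joint torques, N m; "tool_pos": TCP position; "tcp_rot": TCP orientation; "contact_force": force on the tool from outside, world axes, zero at the start; "moment": the same for the moment, N m; "grip_width": finger opening in mm.
Only numpy, scipy, OpenCV 4.12 (cv2) and the standard library are available. Lean on these libraries where they do the work, as an engineer would, in place of code of your own. Each camera call takes 0.05 s, during which the arm holds its last target. There are 200 camera calls.

### The job

Take the plain rectangular valve plate from the drain rack and stand it on its long thin edge in the nest of the hinged dressing jig, let go of it, then swing the hinged jaw shut on it and push the jig's own pin (the one with the knurled grip and collar) fully home down through the lined-up holes at the jaw's free end. Then take hold of the two jaws, squeeze them together on the plate and finish like that, still squeezing, without letting go, so that the edge can be filed. Leave all the other parts and tools where they are.

Things in the scene. Friction and masses are not known exactly. Their poses are not given: they have to be found in the camera images.
- jig: Edge-dressing jig, plain steel, bolted down. Origin on the bench under the nest's middle; z up, y along the jaws, x across, +x to the fixed jaw. In mm: base 120 (x) by 210 (y) by 12. Fixed jaw x 5 to 20, y -95 to 95, top z 72, two ribs behind it (x to 49, z to 41, at y -60, 60). Free end at -y: lugs z 20 to 32 and 60 to 72 with the jaw's tongue (z 34 to 58) between, pin axis x -12, y -82.
- jig_nest (a point): Middle of the nest's floor (12 mm above the bench), axes as the jig's. The plate stands on this floor against the fixed jaw's face (x 5); a toe rail (x -16 to -10, 6 high, y -30 to 30) and end stops (beyond y -45 and 45, 7 high) leave a space of 15 by 90 mm. Loaded and clamped, the plate's centre is at x 0, y 0, 35 above this point, its top edge 10 above the jaws.
- jaw (a joint): Angle (rad) of the hinged jaw about its upright hinge. 0: shut, parallel to the fixed jaw and touching a 10 mm plate that stands against that jaw (the bare stop is at -0.02); grows as the free end swings to the jig's -x. Starts open, 0.75 to 1.15. Stays where it is left (rubbing hinge, 0.12 N m, about 1 N at the free end). 0.7 kg.
- jaw_hinge (a point): On the upright hinge axis (jig x -12, y 82 mm), at bench height; the hinge's head reaches 76 mm up. Turns with the jaw: x through the jaw's thickness (to the fixed jaw when shut), -y along the jaw to the free end. In mm here: jaw x -7 to 7, y -15 to -149, z 20 to 72; tongue with the pin hole x -13 to 13, y -150 to -178, z 34 to 58. Pin axis y -164.
- jaw_push (a point): Point on the hinged jaw's back (the face away from the fixed jaw), on its free-end shoulder, 128 mm from the hinge axis and 55 mm above the bench; axes as jaw_hinge. Both jaws have a finger slot in the middle (jig y -25 to 25, open from z 46 up) and a shoulder up to z 72 on either side (jig y 25 to 67 mm). Shut, both jaws together measure 39 mm over their backs (jig x -19 to 20).
- jig_hole (a point): Mouth of the upright pin hole on top of the upper fixed lug, 72 mm above the bench, axes as the jig's. Hole 12 mm wide with 2 mm chamfers, through the upper lug, the jaw's tongue (when shut) and the lower lug.
- plate: Valve plate, plain light metal, 84 mm long, 70 high, 10 thick, 0.3 to 0.6 kg, with two large and four small dark ports. Origin at its centre; x through the thickness, y along the long edge, z along the height. Starts in the drain rack leaning 35 degrees from upright, top edge towards the robot, z pointing up along its slope; either way round in the jig is right.
- rack: Drain rack: sheet tray 130 by 230 mm, 14 high, fixed; origin on the bench under its middle, x away from the robot. Two wire arms under each leaning part, 31 mm either side of its middle, 6 mm thick, reach 58 mm up its 70 mm height; a strip 13 mm high holds the foot (30 mm above the bench). Top edge and the middle of the underside are free, to grip across the thickness.
- pin: Jig pin, steel, standing in the wooden block. Origin on its axis at the collar's underside, z up. Below: shank 10 mm diameter, 56 long, with a 6 mm bullet nose (5 mm wide at the tip). Above: collar 20 mm diameter, 3 thick, then a knurled grip 17 mm diameter up to 33 mm above the origin. 60 to 120 g. Home in the jig the collar lies on the upper lug, the origin at jig_hole.
- block: Wooden block 130 (x) by 60 (y) by 65 mm high, fixed; origin on the bench under its middle. Two holes 12 mm wide, 60 deep, at x -34 and 34 mm, hold the pin and the drift (either way round), the pin's collar on the block's top; a few thin drill bits, 18 mm high, stand beside them.
- drift: Bystander: plain dark drift punch, 15 mm diameter, no collar, in the other hole of the wooden block, its top 64 mm above the block. Origin on its axis at the block's top.
- cover: Bystander: square flanged cover 70 by 70 by 10 mm with a round boss 14 mm high on its face, leaning in the drain rack beside the plate (about 110 mm between centres, either side). Origin at the flange's centre, axes as the plate's.
- bearing: Bystander: bearing ring 52 mm diameter, 15 mm high, lying in front of the jig. Origin under its centre.
- piston: Bystander: aluminium piston 60 mm diameter, 54 mm high, standing beyond the jig. Origin under its centre.
- spanner: Bystander: spanner 180 mm long, lying beyond the jig.
- file: Bystander: flat file with a wooden handle, 305 mm long, lying at the far right.
- oil: Bystander: oil bottle 56 mm diameter, 110 mm high, standing at the right, close to the robot. Origin under its centre.
Not all that is in view belongs to the job. What is meant by the plate is not red or yellow, and is the larger of those in its own colour.

How it is judged (in metres and radians):
On the way, in this order (a step that is already met when the one before it is completed fails the run):
1. the plate stands upright on its long edge in the jig's nest, let go, with the jaw still open (y of plate in the frame of jig between -0.007 and 0.007 m and z of plate in the frame of jig between 0.0445 and 0.0505 m and angle between the z axis of plate and the z axis of jig, either way round below 0.12 rad and x of plate in the frame of jig between -0.008 and 0.003 m and contact force between the fingers and plate below 0.2 N and value of joint jaw above 0.3 rad), for 0.2 s.
2. the hinged jaw is shut on the standing plate (within 0.025 rad), the pin not yet in (y of plate in the frame of jig between -0.007 and 0.007 m and z of plate in the frame of jig between 0.0445 and 0.0505 m and angle between the z axis of plate and the z axis of jig, either way round below 0.12 rad and value of joint jaw below 0.025 rad and horizontal distance between pin and jig_hole above 0.03 m), for 0.2 s.
3. the pin is fully home through the lugs and the tongue, jaw still shut (y of plate in the frame of jig between -0.007 and 0.007 m and z of plate in the frame of jig between 0.0445 and 0.0505 m and angle between the z axis of plate and the z axis of jig, either way round below 0.12 rad and value of joint jaw below 0.025 rad and horizontal distance between pin and jig_hole below 0.003 m and z of pin in the frame of jig_hole between -0.002 and 0.0025 m and angle between pin's own z axis and vertical below 0.06 rad), for 0.2 s.
At the end, for the whole second after the job is handed in: Plate on its long edge in the nest, square against the fixed jaw (3 mm across, 7 mm along, 0.06 rad); hinged jaw shut (below 0.025 rad); pin home (2.5 mm, upright); fingers pressing the hinged jaw (over 6 N), plate squeezed between jaw and jig (over 5 N), fingers off plate and pin (all of step 3 and x of plate in the frame of jig between -0.003 and 0.003 m and angle between the x axis of plate and the x axis of jig, either way round below 0.06 rad and contact force between the fingers and jaw above 6 N and contact force between jaw and plate above 5 N and contact force between the fingers and plate below 0.5 N and contact force between the fingers and pin below 0.5 N); the arm keeps its last pose, push and grip.
It fails at once if one of the other parts or tools (cover, drift, piston, bearing, spanner, file, oil bottle) is moved by more than 20 mm (distance of any of cover, drift, piston, bearing, spanner, file, oil from where it was at the start of the episode above 0.02 m).
It also fails if it takes over 72 s, if anything falls off the work surface, if the arm or the gripper's body presses on something with over 40 N, if the wrist force passes 120 N, or if a joint passes its speed limit or range.

## Working session

There is one attempt and no reset: what is moved stays moved. The work goes in short steps, Python scripts to look and compute and a shell command to move; the robot and the scene stay as the last step left them, time stands still between calls to the robot, and variables do not carry over. Pictures are saved under pics/ and viewed, about 8 in all and at most 12, crops included, and the job is handed in when it is done.

```bash
mkdir -p pics
python3 - <<'E'
from plant import get_obs,capture
import cv2
o=get_obs();print(o)
for n in("scene","side"):
    c=capture(n);cv2.imwrite(f"pics/{n}0.png",c["color"][:,:,::-1]);print(n,c["mtx"].tolist(),c["rvec"],c["tvec"])
E
```

```text
{'time': 0.0, 'joint_positions': array([-1.40399292e+00,  3.42715502e-01,  1.52502207e+00, -1.49712931e-05,
        1.27542329e+00, -1.46015394e-01]), 'dq': array([0.00101668, 0.00095637, 0.00057908, 0.00020333, 0.0003674 ,
       0.00048803]), 'tau': array([ 2.86857801e-03, -4.31238019e+01, -2.44221675e+01,  7.20128207e-02,
        5.58935059e-02, -1.22473562e-04]), 'tool_pos': array([ 161.55223232, -499.37658622,  404.04674401]), 'tcp_rot': array([-3.14003905e+00, -2.14006121e-04,  3.12823001e-01]), 'contact_force': array([-0.4483823 ,  0.9909083 ,  0.20273949]), 'moment': array([-0.03354684, -0.02181247,  0.02956615]), 'grip_width': 91.79882638704329}
scene [[446.7884999001711, 0.0, 316.10026352839174], [0.0, 446.7884999001711, 238.14259584881742], [0.0, 0.0, 1.0]] [ 2.14733781  1.56204557 -0.4496987 ] [ -88.03690788 -418.81233233 1474.66481491]
side [[479.8935079604057, 0.0, 317.8286338930593], [0.0, 479.8935079604057, 241.8333322935804], [0.0, 0.0, 1.0]] [ 2.08572803 -0.59024447  0.29346181] [-513.27246768  192.12308904 1121.40629768]
```

View pics/scene0.png

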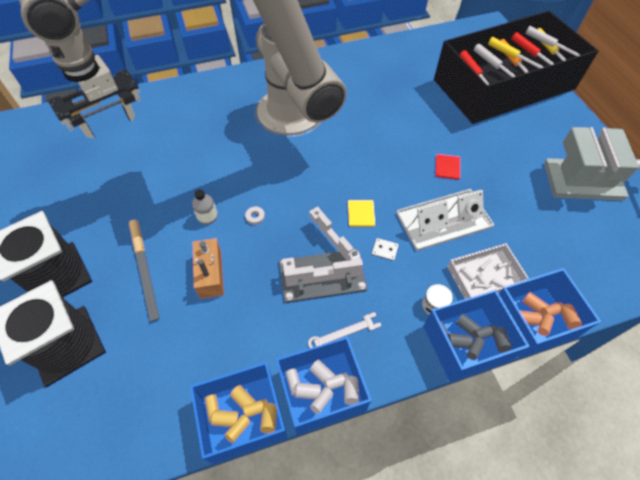

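View pics/side0.png

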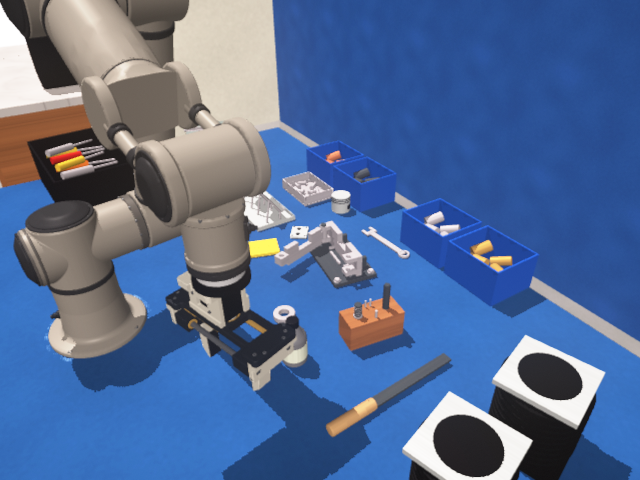

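Scene: rack at about (445,217) with two leaning parts, the left at (435,216) and the right at (475,207). Jig at (322,270) with its open jaw reaching to (318,213). Block at (207,268). Candidates for the plate: the ported part in the rack at (435,216), the small white ported plate at (385,248), yellow (361,213), red (448,167), and the cover (475,207). I expect it to be the rack part at (435,216), and I'll check with a crop.

```bash
cat > h.py <<'E'
import numpy as np,cv2
from plant import get_obs,capture
from scipy.spatial.transform import Rotation as Ro
def proj(c,P):
    return cv2.projectPoints(np.array(P,float).reshape(-1,3),c["rvec"],c["tvec"],c["mtx"],None)[0].reshape(-1,2)
def ray(c,uv):
    R=cv2.Rodrigues(c["rvec"])[0];C=-R.T@np.ravel(c["tvec"])
    d=R.T@np.linalg.inv(c["mtx"])@np.array([*uv,1.]);return C,d
def onz(c,uv,z):
    C,d=ray(c,uv);return C+d*(z-C[2])/d[2]
def tri(c1,u1,c2,u2):
    A=[];b=[]
    for c,u in((c1,u1),(c2,u2)):
        C,d=ray(c,u);d/=np.linalg.norm(d);M=np.eye(3)-d[:,None]*d;A.append(M);b.append(M@C)
    return np.linalg.lstsq(np.vstack(A),np.hstack(b),rcond=None)[0]
def tool():
    o=get_obs();return np.array(o["tool_pos"]),Ro.from_euler("xyz",o["tcp_rot"])
def rel(P,Rt=None):
    """shift (m, tool axes) & rotvec to reach TCP pos P (mm), rotation Rt"""
    p,R=tool();Rt=R if Rt is None else Rt
    return (R.inv().apply(np.array(P)-p)/1000).round(4),(R.inv()*Rt).as_rotvec().round(4)
E
python3 - <<'E'
from h import *
s=capture("scene");im=s["color"][:,:,::-1]
a=cv2.resize(im[180:260,385:505],(800,533),interpolation=cv2.INTER_CUBIC)
cv2.imwrite("pics/rack.png",a)
b=cv2.resize(im[190:310,180:380],(800,480),interpolation=cv2.INTER_CUBIC)
cv2.imwrite("pics/jig.png",b)
print("rack",onz(s,(445,217),15),"jig",onz(s,(322,270),40),"block",onz(s,(207,262),65),onz(s,(207,262),65))
E
```

```text
rack [550.1447458  287.98154347  15.        ] jig [614.65723469 -90.52418317  40.        ] block [ 518.75607539 -357.28156972   65.        ] [ 518.75607539 -357.28156972   65.        ]
```

View pics/rack.png

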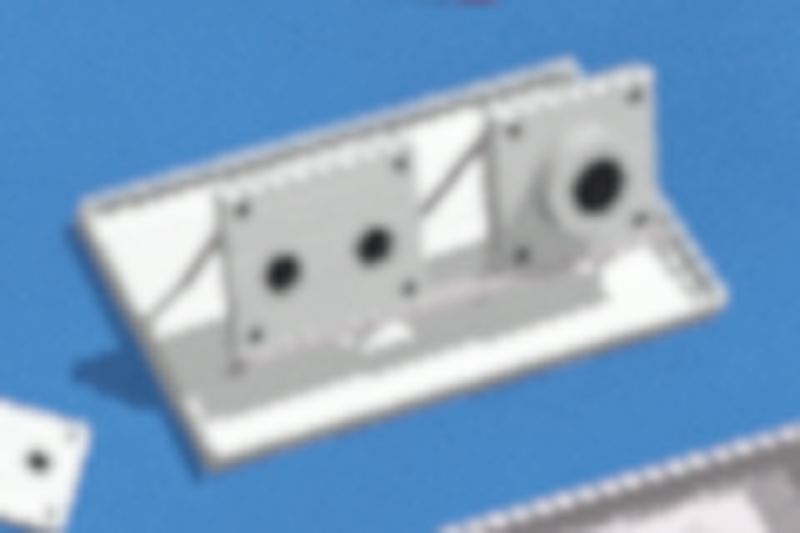

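View pics/jig.png

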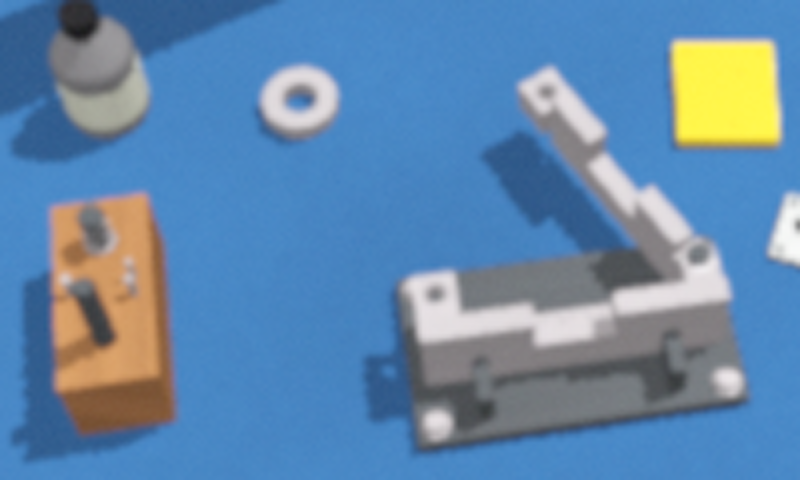

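The crops settle it. The plate is the left rack part, a plain rectangle with 2 large and 4 small ports. The right one has a boss, so it is the cover. The pin is the stub with a collar at crop (92,215); the drift is the long dark one at (80,288).

Run:
```python
from h import *
s=capture("scene")
k=lambda u,v:(385+u/6.667,180+v/6.667)
j=lambda u,v:(180+u/4,190+v/4)
print("tray",[onz(s,k(*p),14).round(1) for p in((80,210),(210,462),(727,295),(575,65))])
th=np.radians(35)
f=lambda t:30+t*np.cos(th)+5*np.sin(th)
for p,z in(((222,198),f(70)),((405,150),f(70)),((418,295),f(0)),((240,355),f(0)),((283,272),f(35)),((375,245),f(35))):print("plate",onz(s,k(*p),z).round(1))
h=onz(s,j(697,255),76);q=onz(s,j(436,292),72);t=onz(s,j(546,92),58)
print("hinge",h,"hole",q,np.linalg.norm((h-q)[:2]),"tongue",t,np.linalg.norm((h-t)[:2]))
print("pin top",onz(s,j(92,213),98),"drift",onz(s,j(78,287),129))
w=capture("wrist");p,R=tool()
Rc=Ro.from_rotvec(np.ravel(w["rvec"])).inv();C=-Rc.apply(np.ravel(w["tvec"]))
print("cam in tool",R.inv().apply(C-p),(R.inv()*Rc).as_matrix().round(3),w["mtx"])
```

```text
tray [array([491.6, 170.1,  14. ]), array([620. , 170.3,  14. ]), array([612.6, 404.9,  14. ]), array([486.9, 403.2,  14. ])]
plate [549.7 191.9  90.2]
plate [550.7 269.7  90.2]
plate [583.6 274.4  32.9]
plate [587.6 194.3  32.9]
plate [572.6 213.6  61.5]
plate [572.  253.6  61.5]
hinge [614.27468541  -7.1975703   76.        ] hole [ 587.52706216 -166.68419694   72.        ] 161.71400504149702 tongue [456.97804287 -53.91703152  58.        ] 164.08821350327858
pin top [ 484.20544937 -353.75403866   98.        ] drift [ 551.98460664 -367.38019938  129.        ]
cam in tool [83.4766183  -0.28654823 19.13237179] [[-0.    -0.954 -0.3  ]
 [ 1.    -0.    -0.001]
 [ 0.    -0.3    0.954]] [[332.64968967   0.         315.71920881]
 [  0.         332.64968967 238.24015088]
 [  0.           0.           1.        ]]
```

Run:
```python
from h import *
Rt=Ro.from_euler("xyz",[np.pi,0,-.167+np.pi/2])
print(rel([612.7,-88.9,360],Rt))
```

```text
(array([ 0.5556, -0.2518,  0.0446]), array([-6.000e-04, -5.000e-04, -1.091e+00]))
```

```bash
T='[[0.5556,-0.2518,0.0446],[0,0,-1.091],0.0918]'; python3 -m pendant '[[[0.5556,-0.2518,0.0446],[0,0,-1.091],0.0918],[[0.5556,-0.2518,0.0446],[0,0,-1.091],0.0918],[[0.5556,-0.2518,0.0446],[0,0,-1.091],0.0918],[[0.5556,-0.2518,0.0446],[0,0,-1.091],0.0918],[[0.5556,-0.2518,0.0446],[0,0,-1.091],0.0918],[[0.5556,-0.2518,0.0446],[0,0,-1.091],0.0918],[[0.5556,-0.2518,0.0446],[0,0,-1.091],0.0918],[[0.5556,-0.2518,0.0446],[0,0,-1.091],0.0918],[[0.5556,-0.2518,0.0446],[0,0,-1.091],0.0918],[[0.5556,-0.2518,0.0446],[0,0,-1.091],0.0918]]'
python3 - <<'E'
from h import *
Rt=Ro.from_euler("xyz",[np.pi,0,-.167+np.pi/2])
print(rel([612.7,-88.9,360],Rt))
E
```

```text
time: 1.08
tool_pos: [470.1, -218.1, 374.3]
tcp_rot: [3.141, 0.0, 1.409]
contact_force: [1.4, -0.7, -0.1]
grip_width: 91.7
(array([0.1505, 0.1199, 0.0143]), array([0.0002, 0.0002, 0.005 ]))
```

```bash
python3 -m pendant '[[[0.15,0.12,0.0143],[0,0,0.005],0.0918],[[0.15,0.12,0.0143],[0,0,0.005],0.0918],[[0.15,0.12,0.0143],[0,0,0.005],0.0918],[[0.15,0.12,0.0143],[0,0,0.005],0.0918],[[0.15,0.12,0.0143],[0,0,0.005],0.0918],[[0.15,0.12,0.0143],[0,0,0.005],0.0918],[[0.15,0.12,0.0143],[0,0,0.005],0.0918],[[0.15,0.12,0.0143],[0,0,0.005],0.0918]]'
python3 - <<'E'
from h import *
w=capture("wrist");cv2.imwrite("pics/w1.png",w["color"][:,:,::-1])
import pickle;pickle.dump(w,open("w1.pkl","wb"))
print(proj(w,[[614.3,-7.2,76],[587.5,-166.7,72],[457,-53.9,58]]))
E
```

```text
time: 1.75
tool_pos: [611.7, -92.2, 359.7]
tcp_rot: [-3.14, 0.0, 1.399]
contact_force: [-0.3, 0.6, -0.3]
grip_width: 91.9
[[298.29410588 131.29464911]
 [302.32160184 317.00706438]
 [132.83051682 218.96069064]]
```

View pics/w1.png

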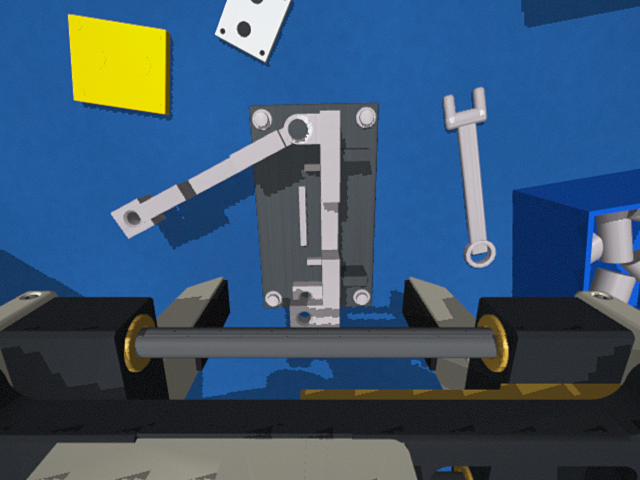

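The wrist view shows the whole jig: hinge head at (298.5,129), upper lug hole at (303,317), fixed jaw's back edge from (340,111) to (339,326), and the tongue hole at (133,217).

Run:
```python
from h import *
import pickle;w=pickle.load(open("w1.pkl","rb"))
g=cv2.cvtColor(w["color"],cv2.COLOR_RGB2GRAY).astype(int)
for r in (150,180,240,280):print(r,g[r,312:348])
print(g[105:116,330].tolist(),g[318:332,330].tolist(),g[311:324,296:312])
H=onz(w,(298.5,129),76);Q=onz(w,(303,317),72);a=onz(w,(340,111.5),72);b=onz(w,(339,326),72);t=onz(w,(133,217.5),58)
print(H,Q,np.linalg.norm((H-Q)[:2]),np.arctan2(-(H-Q)[0],(H-Q)[1]))
print(a,b,np.linalg.norm(a-b),np.arctan2(-(a-b)[0],(a-b)[1]));print(t,np.linalg.norm((t-H)[:2]))
src=np.array([[-12,82],[-12,-82],[20,95],[20,-95]],float);dst=np.array([H,Q,a,b])[:,:2]
cs=src-src.mean(0);cd=dst-dst.mean(0);th=np.arctan2((cs[:,0]*cd[:,1]-cs[:,1]*cd[:,0]).sum(),(cs*cd).sum())
R=np.array([[np.cos(th),-np.sin(th)],[np.sin(th),np.cos(th)]]);o=dst.mean(0)-R@src.mean(0)
print("jig",o,th,(src@R.T+o-dst).round(1).tolist())
```

```text
150 [ 51  50  50  49  57  50  49  60 133 192 198 197 195 194 196 196 193 195
 194 195 196 196 194 194 193 195 200 172  94  50  49  53  77  86  84  85]
180 [ 83  86  82  85  85  79  82  78 107 185 196 195 194 196 195 194 194 196
 194 194 194 195 198 195 194 195 198 176  94  47  48  53  48  53  51  60]
240 [ 80  84  82  81  84  79  80  77  79 133 184 195 195 194 192 192 193 193
 194 194 195 193 195 195 198 147  75  47  46  50  58  78  80  81  81  81]
280 [ 85  87  86  86  85  84  83  79  76  81 154 190 194 191 192 192 192 190
 191 190 189 191 192 190 190 192 194 145  75  46  50  75  82  81  81  81]
[80, 79, 80, 78, 89, 146, 202, 201, 198, 196, 195] [196, 197, 196, 195, 181, 127, 127, 125, 119, 72, 43, 56, 64, 73] [[129 132 130 129 125 115 107  99  93 103 109 121 129 129 128 130]
 [130 131 125 116 103  82  61  53  53  51  63  87 104 123 129 129]
 [130 122 106  91  63  50  45  48  48  49  51  49  66 101 118 126]
 [121 106  96  65  51  50  51  48  51  53  45  49  53  76 104 118]
 [115 104  85  70  62  53  47  49  52  51  50  49  52  64  90 112]
 [110  99  77  68  74  65  61  61  51  55  5
[... 203 characters left out ...]
 78  69  83 142 176]
 [109 100  92  78  77  75  77  77  81  80  78  76  72 122 176 180]
 [116 103 102  96  85  80  78  76  77  78  74  78  89 164 186 185]
 [123 108 101 105  99  92  85  82  84  81  86  91 112 181 193 191]
 [132 124 112 103 102 104 100  98  98  99 104 105 111 165 180 183]]
[614.76195931  -5.60427743  76.        ] [ 588.11297057 -166.79857477   72.        ] 163.3822820695507 -0.1638402201499075
[647.82101819   1.44963641  72.        ] [ 619.1446447  -181.71789038   72.        ] 185.39869813239764 -0.1552975570879534
[457.58574333 -52.6669177   58.        ] 164.0708840058671
jig [613.50984632 -87.53919476] -0.15779951752534738 [[-0.2, 0.9], [0.7, 0.2], [0.4, 1.7], [-0.8, -2.8]]
```

Run:
```python
from h import *
import pickle;w=pickle.load(open("w1.pkl","rb"))
for x,A,B in((5,(320.0,150.5),(321.9,280.5)),(20,(340,150.5),(339.3,280.5))):
    a=onz(w,A,72);b=onz(w,B,72);d=a-b;th=np.arctan2(-d[0],d[1]);print(x,a,b,th)
    n=np.array([np.cos(-.16),np.sin(-.16)]);print("x of edge from origin est",n@(a[:2]-[613.5,-87.5]),n@(b[:2]-[613.5,-87.5]))
```

```text
5 [628.14674682 -24.09129353  72.        ] [ 611.20019794 -133.78421909   72.        ] -0.15327901775712968
x of edge from origin est 4.357506678698826 5.1034914428723495
20 [643.54693978 -26.76912365  72.        ] [ 626.31761182 -136.40212149   72.        ] -0.15587964378643573
x of edge from origin est 19.987624426033367 20.44489439038529
```

```bash
cat >> h.py <<'E'
def Rrack(yaw,t=np.radians(35)):
    x=np.array([-np.sin(yaw),np.cos(yaw),0]);z=np.array([np.sin(t)*np.cos(yaw),np.sin(t)*np.sin(yaw),-np.cos(t)])
    return Ro.from_matrix(np.column_stack([x,np.cross(z,x),z]))
def Rjig(yaw=-.157): return Ro.from_euler("xyz",[np.pi,0,yaw+np.pi/2])
E
python3 - <<'E'
from h import *
R=Rrack(.02);c=np.array([568,233,58.7]);print(rel(c-R.as_matrix()[:,2]*257,R))
E
```

```text
(array([ 0.2852, -0.2435,  0.0908]), array([-0.6096,  0.0593, -0.1868]))
```

```bash
python3 -m pendant '[[[0.285,-0.2435,0.091],[-0.61,0.059,-0.187],0.06],[[0.285,-0.2435,0.091],[-0.61,0.059,-0.187],0.06],[[0.285,-0.2435,0.091],[-0.61,0.059,-0.187],0.06],[[0.285,-0.2435,0.091],[-0.61,0.059,-0.187],0.06],[[0.285,-0.2435,0.091],[-0.61,0.059,-0.187],0.06],[[0.285,-0.2435,0.091],[-0.61,0.059,-0.187],0.06],[[0.285,-0.2435,0.091],[-0.61,0.059,-0.187],0.06],[[0.285,-0.2435,0.091],[-0.61,0.059,-0.187],0.06],[[0.285,-0.2435,0.091],[-0.61,0.059,-0.187],0.06],[[0.285,-0.2435,0.091],[-0.61,0.059,-0.187],0.06]]'
python3 - <<'E'
from h import *
import pickle
w=capture("wrist");cv2.imwrite("pics/w2.png",w["color"][:,:,::-1]);pickle.dump(w,open("w2.pkl","wb"))
R=Rrack(.02);c=np.array([568,233,58.7]);print(rel(c-R.as_matrix()[:,2]*257,R))
zp=-R.as_matrix()[:,2];y=R.as_matrix()[:,0];n=R.as_matrix()[:,1]
print(proj(w,[c+35*zp+s*42*y+u*5*n for s in(-1,1) for u in(-1,1)]+[c-35*zp+s*42*y+5*n for s in(-1,1)]))
E
```

```text
time: 2.63
tool_pos: [447.4, 198.5, 290.5]
tcp_rot: [2.535, 0.006, 1.586]
contact_force: [0.3, -0.6, 0.4]
grip_width: 60.0
(array([ 0.03  , -0.0307,  0.0023]), array([-0.0075,  0.0066, -0.0035]))
[[256.55043559 275.82582388]
 [271.51074534 275.83851727]
 [248.58466126 145.36517567]
 [265.50871575 145.34490218]
 [282.1157777  242.39612238]
 [278.67475957 141.67898438]]
```

View pics/w2.png

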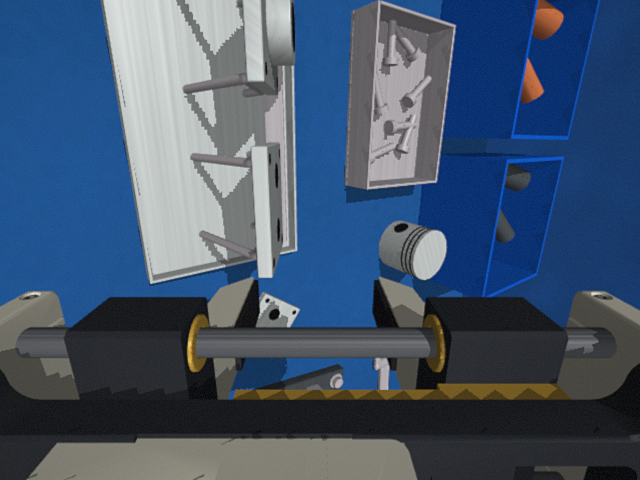

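The plate's top edge runs from (253–270,144) to (258–273,277). That is about 3 px right of my prediction, so the plate is about 2 mm further in +x and its yaw is about 0. I'll correct, align, then advance.

Run:
```python
from h import *
R=Rrack(.0);c=np.array([570.3,233,58.7]);print(rel(c-R.as_matrix()[:,2]*230,R))
```

```text
(array([ 0.0328, -0.0286,  0.0306]), array([-0.0075, -0.0048,  0.0129]))
```

```bash
python3 -m pendant '[[[0,0,0],[0,0,0],0.04],[[0,0,0],[0,0,0],0.04],[[0,0,0],[0,0,0],0.04]]'
python3 - <<'E'
from h import *
R=Rrack(.0);c=np.array([570.3,233,58.7]);print(rel(c-R.as_matrix()[:,2]*230,R))
E
```

```text
time: 2.93
tool_pos: [448.6, 197.4, 290.2]
tcp_rot: [2.537, 0.006, 1.586]
contact_force: [0.2, -0.8, -0.5]
grip_width: 44.4
(array([ 0.036 , -0.0324,  0.0297]), array([-0.0062, -0.0035,  0.0157]))
```

```bash
python3 -m pendant '[[[0.036,-0.0324,0.03],[-0.006,-0.0035,0.0157],0.04],[[0.036,-0.0324,0.03],[-0.006,-0.0035,0.0157],0.04],[[0.036,-0.0324,0.03],[-0.006,-0.0035,0.0157],0.04],[[0.036,-0.0324,0.03],[-0.006,-0.0035,0.0157],0.04],[[0.036,-0.0324,0.03],[-0.006,-0.0035,0.0157],0.04],[[0.036,-0.0324,0.03],[-0.006,-0.0035,0.0157],0.04]]'
python3 - <<'E'
from h import *
R=Rrack(.0);c=np.array([570.3,233,58.7]);print(rel(c-R.as_matrix()[:,2]*187,R))
w=capture("wrist");cv2.imwrite("pics/w3.png",w["color"][:,:,::-1])
E
```

```text
time: 3.43
tool_pos: [440.1, 238.3, 252.1]
tcp_rot: [2.536, 0.009, 1.568]
contact_force: [0.3, -0.2, -0.3]
grip_width: 40.1
(array([-0.0049, -0.004 ,  0.0461]), array([-0.0052,  0.0087,  0.0025]))
```

View pics/w3.png

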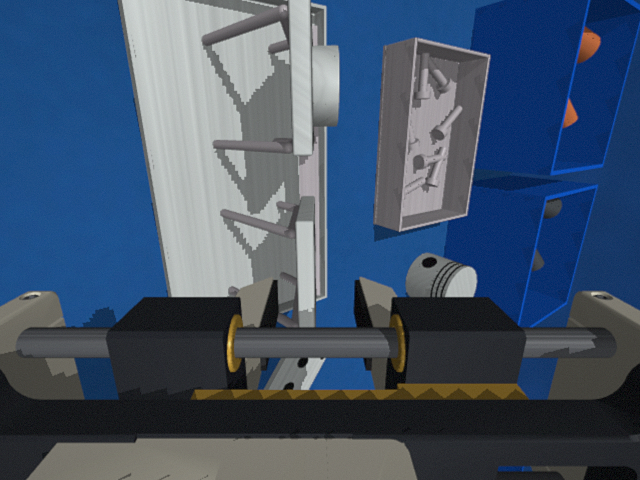

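The plate's edge (cols 297–314) lies between the fingers (277 and 355), and the computed –4 mm correction agrees. Advance and grip.

```bash
python3 -m pendant '[[[-0.005,-0.004,0.01],[-0.005,0.0085,0.0025],0.04],[[-0.005,-0.004,0.02],[-0.005,0.0085,0.0025],0.04],[[-0.005,-0.004,0.035],[-0.005,0.0085,0.0025],0.04],[[-0.005,-0.004,0.046],[-0.005,0.0085,0.0025],0.04],[[-0.005,-0.004,0.046],[-0.005,0.0085,0.0025],0.04],[[-0.005,-0.004,0.046],[-0.005,0.0085,0.0025],0.04],[[-0.005,-0.004,0.046],[-0.005,0.0085,0.0025],0.04]]'
python3 - <<'E'
from h import *
R=Rrack(.0);c=np.array([570.3,233,58.7]);print(rel(c-R.as_matrix()[:,2]*187,R))
E
```

```text
time: 4.07
tool_pos: [469.3, 246.3, 226.8]
tcp_rot: [2.554, 0.016, 1.559]
contact_force: [0.1, -0.1, -0.8]
grip_width: 40.0
(array([-0.0132, -0.0135,  0.0092]), array([-0.0236,  0.0197, -0.001 ]))
```

```bash
python3 -m pendant '[[[0,0,0],[0,0,0],0.04],[[0,0,0],[0,0,0],0.04]]'
python3 - <<'E'
from h import *
o=get_obs();print(o["joint_positions"].round(3),o["dq"].round(3),o["contact_force"])
R=Rrack(.0);c=np.array([570.3,233,58.7]);print(rel(c-R.as_matrix()[:,2]*187,R))
E
```

```text
time: 4.23
tool_pos: [469.2, 246.5, 227.3]
tcp_rot: [2.553, 0.015, 1.559]
contact_force: [0.6, 1.0, -0.4]
grip_width: 39.9
[ 0.401  0.513  1.928 -0.996  0.283  1.319] [-0.     0.    -0.002 -0.001 -0.     0.001] [ 0.56262598  0.9915946  -0.38021437]
(array([-0.0133, -0.0136,  0.0096]), array([-0.0228,  0.0192, -0.001 ]))
```

Joints 4 and 5 sit at their limits (-1.0 and 0.28), so the full 35° tilt is not reachable here. A 28.5° tilt with a slight sideways lean keeps both in range. The pads and the loose plate will align as they close. Back off first.

```bash
python3 -m pendant '[[[-0.013,-0.0136,-0.02],[0,0,0],0.04],[[-0.013,-0.0136,-0.04],[0.08,0,0],0.04],[[-0.013,-0.0136,-0.04],[0.08,0,0],0.04],[[-0.013,-0.0136,-0.04],[0.08,0,0],0.04]]'
cat >> h.py <<'E'
def Rg(t,phi):
    z=np.array([np.sin(t)*np.cos(phi),np.sin(phi),-np.cos(t)*np.cos(phi)]);y=np.array([np.cos(t),0,np.sin(t)])
    return Ro.from_matrix(np.column_stack([np.cross(y,z),y,z]))
E
python3 - <<'E'
from h import *
print(get_obs()["joint_positions"].round(3))
R=Rg(.497,-.05);zp=np.array([-np.sin(.611),0,np.cos(.611)]);g=np.array([570.3,233,58.7])+22*zp
a=R.as_matrix()[:,2]
print(rel(g-a*215,R));print(rel(g-a*165,R))
E
```

```text
time: 4.57
tool_pos: [435.1, 234.4, 254.4]
tcp_rot: [2.634, 0.013, 1.559]
contact_force: [0.9, -0.3, -0.0]
grip_width: 39.9
[ 0.397  0.417  1.973 -0.64   0.349  0.967]
(array([ 0.0094,  0.023 , -0.0001]), array([ 0.0108, -0.0327, -0.0043]))
(array([0.0078, 0.0224, 0.0499]), array([ 0.0108, -0.0327, -0.0043]))
```

```bash
python3 -m pendant '[[[0.009,0.023,0],[0.011,-0.033,-0.004],0.04],[[0.009,0.023,0],[0.011,-0.033,-0.004],0.04],[[0.009,0.023,0],[0.011,-0.033,-0.004],0.04],[[0.009,0.023,0.01],[0.011,-0.033,-0.004],0.04],[[0.009,0.023,0.01],[0.011,-0.033,-0.004],0.04]]'
python3 - <<'E'
from h import *
print(get_obs()["joint_positions"].round(3))
R=Rg(.497,-.05);zp=np.array([-np.sin(.611),0,np.cos(.611)]);g=np.array([570.3,233,58.7])+22*zp
a=R.as_matrix()[:,2]
print(rel(g-a*165,R))
E
```

```text
time: 4.98
tool_pos: [460.4, 242.4, 253.1]
tcp_rot: [2.647, 0.047, 1.546]
contact_force: [-0.3, 0.2, 0.0]
grip_width: 39.9
[ 0.401  0.458  1.895 -0.616  0.417  0.935]
(array([0.0008, 0.0015, 0.0366]), array([-0.0026,  0.0033,  0.0011]))
```

```bash
python3 -m pendant '[[[0.001,0.0015,0.012],[0,0,0],0.04],[[0.001,0.0015,0.024],[0,0,0],0.04],[[0.001,0.0015,0.0365],[0,0,0],0.04],[[0.001,0.0015,0.0365],[0,0,0],0.04],[[0.001,0.0015,0.0365],[0,0,0],0.04]]'
python3 - <<'E'
from h import *
print(get_obs()["joint_positions"].round(3))
R=Rg(.497,-.05);zp=np.array([-np.sin(.611),0,np.cos(.611)]);g=np.array([570.3,233,58.7])+22*zp
a=R.as_matrix()[:,2]
print(rel(g-a*165,R))
E
```

```text
time: 5.4
tool_pos: [479.0, 241.6, 222.6]
tcp_rot: [2.647, 0.047, 1.546]
contact_force: [-0.8, -0.4, -0.4]
grip_width: 40.2
[ 0.384  0.532  1.877 -0.688  0.365  0.999]
(array([-0.0003, -0.0004,  0.001 ]), array([-0.0029,  0.0033,  0.001 ]))
```

```bash
python3 -m pendant '[[[0,0,0],[0,0,0],0],[[0,0,0],[0,0,0],0],[[0,0,0],[0,0,0],0],[[0,0,0],[0,0,0],0],[[0,0,0],[0,0,0],0],[[0,0,0],[0,0,0],0],[[0,0,0],[0,0,0],0],[[0,0,0],[0,0,0],0],[[0,0,0],[0,0,0],0]]'
```

```text
time: 6.15
tool_pos: [480.0, 242.2, 224.5]
tcp_rot: [2.643, 0.046, 1.547]
contact_force: [1.1, -0.9, 5.2]
grip_width: 9.8
```

Width is 9.8 mm: the plate is gripped flat. Lift along the tool, then up.

```bash
python3 -m pendant '[[[0,0,-0.02],[0,0,0],0],[[0,0,-0.05],[0,0,0],0],[[0,0,-0.08],[0,0,0],0],[[0,0,-0.11],[0,0,0],0],[[0,0,-0.13],[0,0,0],0],[[0,0,-0.13],[0,0,0],0]]'
python3 - <<'E'
from h import *
print(get_obs()["joint_positions"].round(3))
print(rel([613.5-20,-87.5,340],Rjig()))
E
```

```text
time: 6.65
tool_pos: [416.3, 249.2, 340.2]
tcp_rot: [2.643, 0.044, 1.547]
contact_force: [0.8, 0.7, -4.6]
grip_width: 10.2
[ 0.456  0.27   1.883 -0.465  0.606  0.802]
(array([-0.3321,  0.1555,  0.1017]), array([0.5011, 0.0101, 0.1413]))
```

```bash
python3 -m pendant '[[[-0.332,0.174,0.09],[0.501,0.01,0.141],0],[[-0.332,0.174,0.09],[0.501,0.01,0.141],0],[[-0.332,0.174,0.09],[0.501,0.01,0.141],0],[[-0.332,0.174,0.09],[0.501,0.01,0.141],0],[[-0.332,0.174,0.09],[0.501,0.01,0.141],0],[[-0.332,0.174,0.09],[0.501,0.01,0.141],0],[[-0.332,0.174,0.09],[0.501,0.01,0.141],0],[[-0.332,0.174,0.09],[0.501,0.01,0.141],0],[[-0.332,0.174,0.09],[0.501,0.01,0.141],0],[[-0.332,0.174,0.09],[0.501,0.01,0.141],0]]'
python3 - <<'E'
from h import *
print(get_obs()["joint_positions"].round(3))
R=Rjig().as_matrix()
print(rel(np.array([613.5,-87.5,340])-2*R[:,1],Rjig()), R[:,1])
E
```

```text
time: 7.48
tool_pos: [607.0, -92.4, 354.5]
tcp_rot: [-3.139, 0.004, 1.409]
contact_force: [0.2, 0.0, -5.0]
grip_width: 9.9
[-0.275  0.546  1.338 -0.005  1.261 -0.112]
(array([0.0059, 0.0036, 0.0144]), array([-0.003 ,  0.0042, -0.0044])) [ 9.87700795e-01 -1.56355812e-01  1.22464680e-16]
```

```bash
python3 -m pendant '[[[0.006,0.0036,0.0144],[-0.003,0.004,-0.004],0],[[0.006,0.0036,0.0144],[-0.003,0.004,-0.004],0],[[0.006,0.0036,0.0144],[-0.003,0.004,-0.004],0],[[0.006,0.0036,0.0144],[-0.003,0.004,-0.004],0]]'
python3 - <<'E'
from h import *
import pickle
im=[]
for n,(r0,r1,c0,c1) in(("wrist",(80,380,180,480)),("scene",(190,290,270,370))):
    w=capture(n);pickle.dump(w,open(n+"4.pkl","wb"))
    im.append(cv2.resize(w["color"][r0:r1,c0:c1,::-1],(400,400),interpolation=cv2.INTER_CUBIC))
cv2.imwrite("pics/c4.png",np.hstack(im))
E
```

```text
time: 7.82
tool_pos: [609.6, -81.5, 341.6]
tcp_rot: [-3.14, -0.002, 1.418]
contact_force: [-0.1, 0.3, -4.8]
grip_width: 9.5
```

View pics/c4.png

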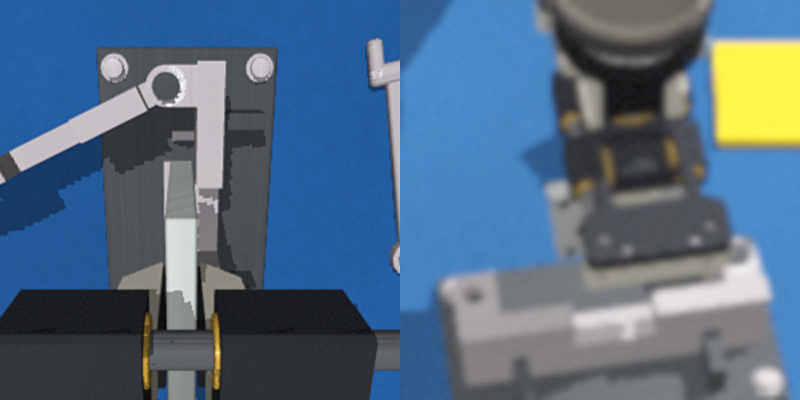

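Run:
```python
from h import *
import pickle
from scipy.optimize import fsolve
w=pickle.load(open("wrist4.pkl","rb"));p,R=tool()
g=cv2.cvtColor(w["color"],cv2.COLOR_RGB2GRAY)
print([int(g[r,308:320].mean()) for r in range(192,262)])
def tr(uv):
    C,d=ray(w,uv);C=R.inv().apply(C-p);d=R.inv().apply(d);return C,d
# near top edge and bottom edge rows (x,z in tool frame on y=0)
L=[tr((314,242.75)),tr((314,201.5))]
def line(i,z):
    C,d=L[i];return C[0]+d[0]*(z-C[2])/d[2]
for zc in(184,187,190):
    def F(v):
        xc,t=v;c,s=np.cos(t),np.sin(t)
        # plate up (tool -z) rotated: corner = c + 42*(c,s)+-35*(s,-c)
        top=(xc+42*c+35*s, zc+42*s-35*c);bot=(xc+42*c-35*s, zc+42*s+35*c)
        return [line(0,top[1])-top[0],line(1,bot[1])-bot[0]]
    print(zc,fsolve(F,[0,0]))
s=capture("side");cv2.imwrite("pics/s5.png",cv2.resize(s["color"][160:320,200:413,::-1],(800,600),interpolation=cv2.INTER_CUBIC))
```

```text
[79, 81, 83, 82, 83, 82, 82, 81, 99, 132, 134, 132, 131, 132, 133, 131, 131, 131, 131, 131, 131, 131, 131, 129, 130, 131, 132, 133, 133, 132, 134, 134, 135, 136, 136, 133, 131, 132, 135, 136, 136, 135, 134, 133, 133, 134, 136, 138, 137, 135, 134, 149, 191, 212, 216, 218, 218, 218, 218, 217, 217, 218, 217, 218, 217, 218, 218, 218, 218, 218]
184 [ 0.23035499 -0.04301538]
187 [-0.49028275 -0.04833082]
190 [-1.20970559 -0.05365462]
```

View pics/s5.png

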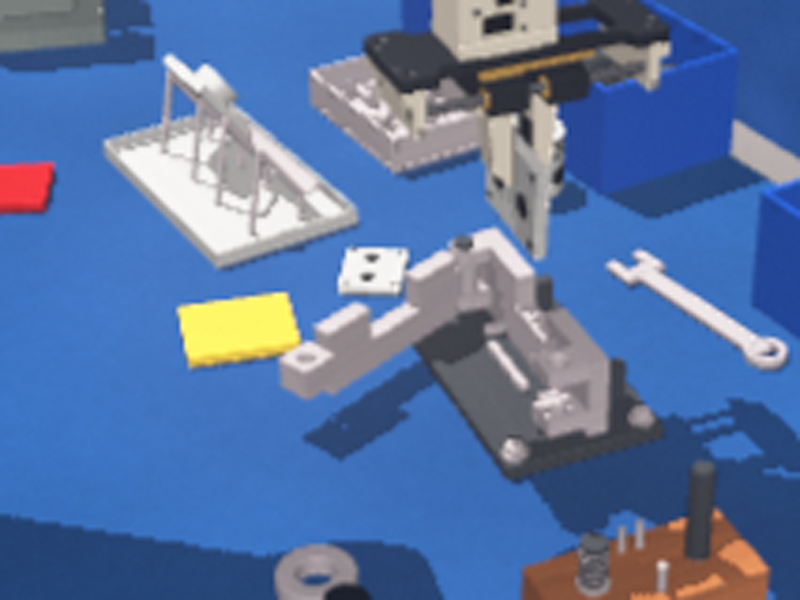

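The plate's end edges in the wrist view (rows 242.7 and 201) give a centre 187 mm ahead and a roll of -0.048 rad, which matches the grasp geometry. The side view shows the plate hanging clear above the nest. I'll level it and descend.

```bash
cat >> h.py <<'E'
J=np.array([613.5,-87.5,0.])
def jw(x,y,z,yaw=-.157): return J+np.array([x*np.cos(yaw)-y*np.sin(yaw),x*np.sin(yaw)+y*np.cos(yaw),z])
Rpl=Rjig()*Ro.from_euler("y",-.048)
def plate_tcp(x,y,z): return jw(x,y,z)-Rpl.apply([-.5,0,187])
E
python3 -m pendant '[[[0,0,0],[0,0,0],0],[[0,0,0],[0,0,0],0]]'
python3 - <<'E'
from h import *
print(rel(plate_tcp(-2.5,0,110),Rpl))
E
```

```text
time: 8.13
tool_pos: [609.8, -81.5, 343.3]
tcp_rot: [3.139, -0.001, 1.418]
contact_force: [0.3, -0.5, -4.9]
grip_width: 10.2
(array([0.0041, 0.002 , 0.0466]), array([ 0.0025, -0.0495,  0.0043]))
```

```bash
python3 -m pendant '[[[0.004,0.002,0.0466],[0.0025,-0.0495,0.004],0],[[0.004,0.002,0.0466],[0.0025,-0.0495,0.004],0],[[0.004,0.002,0.0466],[0.0025,-0.0495,0.004],0],[[0.004,0.002,0.0466],[0.0025,-0.0495,0.004],0],[[0.004,0.002,0.0466],[0.0025,-0.0495,0.004],0]]'
python3 - <<'E'
from h import *
print(rel(plate_tcp(-2.5,0,110),Rpl));print(rel(plate_tcp(-2.5,0,62),Rpl))
E
```

```text
time: 8.55
tool_pos: [613.1, -78.4, 298.0]
tcp_rot: [3.14, 0.047, 1.414]
contact_force: [0.8, -0.3, -3.4]
grip_width: 9.8
(array([ 0.0006, -0.0007,  0.0012]), array([ 0.002 , -0.0006, -0.0003]))
(array([ 0.0029, -0.0008,  0.0491]), array([ 0.002 , -0.0006, -0.0003]))
```

```bash
python3 -m pendant '[[[0.001,-0.0007,0.012],[0.002,0,0],0],[[0.0015,-0.0007,0.024],[0.002,0,0],0],[[0.002,-0.0007,0.036],[0.002,0,0],0],[[0.0028,-0.0007,0.049],[0.002,0,0],0],[[0.0028,-0.0007,0.049],[0.002,0,0],0],[[0.0028,-0.0007,0.049],[0.002,0,0],0]]'
python3 - <<'E'
from h import *
print(rel(plate_tcp(-2.5,0,47),Rpl))
w=capture("wrist");cv2.imwrite("pics/w6.png",w["color"][:,:,::-1])
E
```

```text
time: 9.05
tool_pos: [613.4, -78.2, 253.2]
tcp_rot: [3.133, 0.049, 1.413]
contact_force: [-5.3, 0.4, 23.3]
grip_width: 9.8
(array([ 0.0013, -0.0011,  0.0194]), array([ 0.0081,  0.0011, -0.0006]))
```

View pics/w6.png

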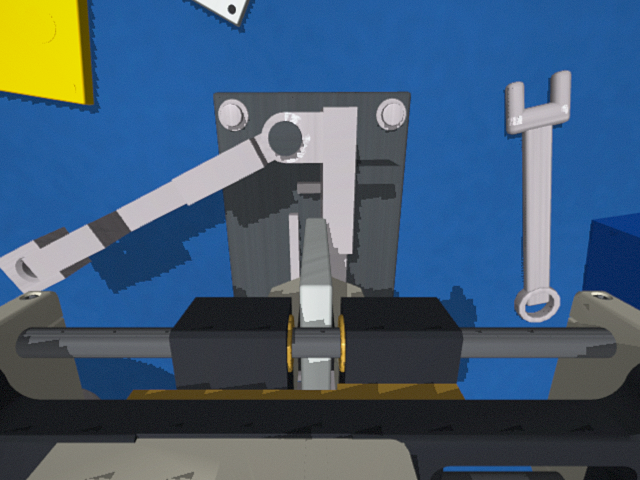

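Contact at 23 N came early, with the fingertips at z≈75 (jaw tops 72). I'll compare predicted points with the image before pushing on.

Run:
```python
from h import *
w=capture("wrist");p,R=tool()
print(p,R.as_euler("xyz"),get_obs()["contact_force"],get_obs()["joint_positions"].round(3))
print("jig inner jaw edge y95,25",proj(w,[jw(5,95,72),jw(5,25,72),jw(20,95,72),jw(20,25,72),jw(-12,82,76)]))
P=lambda x,y,z:p+R.apply(np.array([-.5,0,187])+Ro.from_euler("y",.048).apply([y,x,-z]))
print("plate end: bottom, top, in image",proj(w,[P(-5,42,-35),P(5,42,-35),P(-5,42,35),P(5,42,35)]), P(0,42,-35))
g=cv2.cvtColor(w["color"],cv2.COLOR_RGB2GRAY)
for r in (225,260,292):print(r,g[r,296:340].tolist())
print(g[205:300,316].tolist())
```

```text
[613.37674278 -78.23074124 253.20463058] [3.1335337  0.04916588 1.41324374] [-4.53044849  0.65116086 22.93455297] [-0.24   0.655  1.444 -0.056  1.032 -0.054]
jig inner jaw edge y95,25 [[323.70457655 105.0114009 ]
 [322.63605564 251.49655599]
 [357.63633313 105.00194785]
 [351.76373815 251.40025196]
 [285.42769818 136.31711311]]
plate end: bottom, top, in image [[305.04131746 201.28059322]
 [321.38535468 201.27789129]
 [299.85934523 242.01026321]
 [323.9928895  242.00811168]] [620.19047524 -46.63873149  31.41336452]
225 [195, 201, 115, 49, 48, 77, 82, 86, 83, 100, 119, 129, 131, 129, 129, 129, 128, 129, 132, 133, 129, 130, 130, 131, 129, 129, 128, 128, 127, 110, 98, 115, 127, 186, 199, 197, 197, 195, 195, 194, 195, 195, 194, 197]
260 [192, 199, 181, 101, 67, 79, 117, 130, 132, 134, 130, 130, 127, 126, 126, 126, 125, 123, 126, 127, 128, 129, 130, 131, 131, 133, 133, 137, 134, 134, 136, 128, 112, 95, 120, 125, 124, 125, 123, 123, 121, 123, 122, 123]
292 [102, 95, 92, 109, 183, 208, 220, 227, 225, 225, 226, 224, 225, 225, 223, 223, 223, 223, 222, 221, 220, 219, 220, 220, 220, 220, 219, 218, 220, 218, 219, 219, 220, 204, 178, 145, 101, 89, 93, 92, 94, 94, 95, 96]
[81, 84, 84, 83, 82, 83, 83, 83, 81, 82, 81, 80, 86, 114, 131, 127, 129, 131, 129, 128, 129, 132, 129, 128, 129, 127, 127, 130, 128, 130, 129, 128, 125, 128, 125, 126, 131, 129, 130, 131, 131, 130, 129, 130, 131, 133, 130, 133, 133, 133, 135, 134, 130, 125, 124, 128, 133, 136, 134, 133, 134, 131, 133, 132, 134, 128, 127, 129, 132, 134, 136, 137, 135, 130, 134, 133, 132, 129, 131, 139, 175, 201, 213, 217, 221, 222, 222, 220, 220, 221, 220, 220, 222, 223, 220]
```

Run:
```python
from h import *
from scipy.optimize import least_squares
w=capture("wrist");p,R=tool()
im=w["color"][195:300,280:360,::-1];cv2.imwrite("pics/w7.png",cv2.resize(im,(600,788),interpolation=cv2.INTER_CUBIC)[:600])
def tr(uv):
    C,d=ray(w,uv);return R.inv().apply(C-p),R.inv().apply(d)
L=[tr((316,284.6)),tr((316,217.8))]
def line(i,z):
    C,d=L[i];return C[0]+d[0]*(z-C[2])/d[2]
for xc in(-4,-2,-.5,1,3):
    def F(v):
        zc,t=v;c,s=np.cos(t),np.sin(t)
        top=(xc+42*c+35*s, zc+42*s-35*c);bot=(xc+42*c-35*s, zc+42*s+35*c)
        return [line(0,top[1])-top[0],line(1,bot[1])-bot[0]]
    v=least_squares(F,[170,0]).x
    print(xc,v,"bottom z far/near",[ (p+R.apply([xc+u*42*np.cos(v[1])-35*np.sin(v[1]),0,v[0]+u*42*np.sin(v[1])+35*np.cos(v[1])]))[2].round(1) for u in(1,-1)])
```

```text
-4 [ 1.56881680e+02 -7.53137131e-02] bottom z far/near [np.float64(62.9), np.float64(60.7)]
-2 [ 1.5042850e+02 -5.6503026e-02] bottom z far/near [np.float64(68.4), np.float64(67.8)]
-0.5 [ 1.45620888e+02 -4.25767579e-02] bottom z far/near [np.float64(72.6), np.float64(73.1)]
1 [ 1.40839953e+02 -2.87977588e-02] bottom z far/near [np.float64(76.7), np.float64(78.4)]
3 [ 1.34505458e+02 -1.06426186e-02] bottom z far/near [np.float64(82.2), np.float64(85.4)]
```

View pics/w7.png

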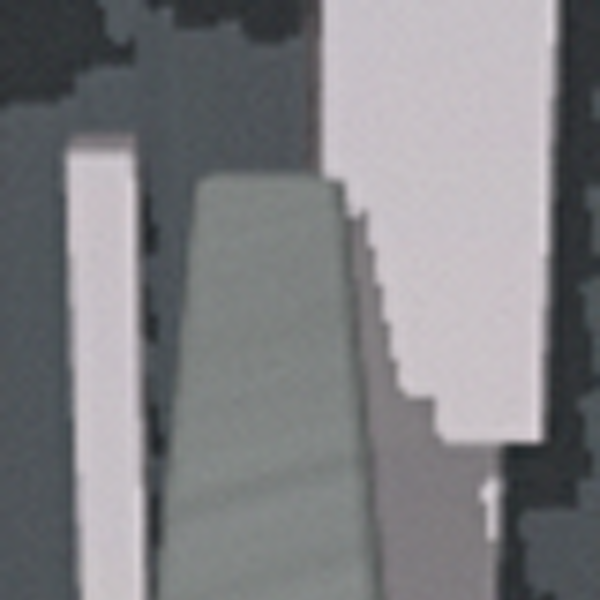

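The plate's foot came down on the fixed jaw's top edge (about 1.4 mm overlap) and slid up about 41 mm in the grip. I'll lift it, stand it on clear bench and regrip at the right height, then retry about 3 mm further from the fixed jaw.

```bash
python3 -m pendant '[[[0,-0.001,-0.02],[0,0,0],0],[[0,-0.002,-0.05],[0,0,0],0],[[0,-0.002,-0.06],[0,0,0],0],[[0,-0.002,-0.06],[0,0,0],0]]'
python3 - <<'E'
from h import *
s=capture("scene")
print("bearing",onz(s,(255,215),8),"yellow",onz(s,(361,213),5),"oil",onz(s,(205,215),20),"small",onz(s,(385,248),5))
R=Ro.from_euler("xyz",[np.pi,0,-.157+np.pi/2])*Ro.from_euler("y",-.045)
for P in([500,-215,260],):print(rel(P,R))
print(get_obs()["grip_width"])
E
```

```text
time: 9.53
tool_pos: [611.4, -74.7, 310.6]
tcp_rot: [3.137, 0.048, 1.413]
contact_force: [0.2, 0.5, -4.3]
grip_width: 10.1
bearing [ 377.02729441 -208.07490981    8.        ] yellow [459.81609096  76.04543993   5.        ] oil [ 343.15880334 -339.66852446   20.        ] small [586.08901319  96.04846638   5.        ]
(array([-0.1535, -0.0875,  0.0555]), array([ 0.0009,  0.003 , -0.0003]))
10.06152201886285
```

```bash
python3 -m pendant '[[[-0.05,-0.05,0],[0,0,0],0],[[-0.1,-0.09,0.01],[0,0,0],0],[[-0.14,-0.1,0.03],[0,0,0],0],[[-0.171,-0.106,0.05],[0,0,0],0],[[-0.171,-0.106,0.05],[0,0,0],0],[[-0.171,-0.106,0.05],[0,0,0],0],[[-0.171,-0.106,0.05],[0,0,0],0]]'
python3 - <<'E'
from h import *
R=Rpl;print(rel([485,-235,190],R))
E
```

```text
time: 10.17
tool_pos: [476.7, -230.8, 262.9]
tcp_rot: [-3.134, 0.046, 1.409]
contact_force: [0.8, 0.8, -4.4]
grip_width: 9.9
(array([0.0005, 0.0094, 0.0729]), array([-0.0077, -0.0021, -0.0044]))
```

```bash
python3 -m pendant '[[[0,0,0.03],[-0.008,-0.002,-0.004],0],[[0,0,0.06],[-0.008,-0.002,-0.004],0],[[0,0,0.073],[-0.008,-0.002,-0.004],0],[[0,0,0.073],[-0.008,-0.002,-0.004],0],[[0,0,0.073],[-0.008,-0.002,-0.004],0]]'
```

```text
time: 10.58
tool_pos: [478.3, -231.5, 191.8]
tcp_rot: [3.138, 0.049, 1.419]
contact_force: [0.6, 0.6, -4.4]
grip_width: 10.0
```

```bash
python3 -m pendant '[[[0,0,0.004],[0,0,0],0],[[0,0,0.007],[0,0,0],0],[[0,0,0.008],[0,0,0],0],[[0,0,0.008],[0,0,0],0]]'
```

```text
time: 10.92
tool_pos: [478.1, -232.7, 185.1]
tcp_rot: [3.136, 0.05, 1.418]
contact_force: [-0.2, -0.2, -4.2]
grip_width: 9.4
```

```bash
python3 -m pendant '[[[0,0,0.002],[0,0,0],0],[[0,0,0.003],[0,0,0],0],[[0,0,0.003],[0,0,0],0]]'; python3 -m pendant '[[[0,0,0.0015],[0,0,0],0],[[0,0,0.0025],[0,0,0],0],[[0,0,0.0025],[0,0,0],0]]'
```

```text
time: 11.17
tool_pos: [477.9, -233.0, 181.8]
tcp_rot: [3.136, 0.05, 1.418]
contact_force: [0.0, 0.1, -4.3]
grip_width: 9.9
time: 11.42
tool_pos: [477.9, -232.9, 181.6]
tcp_rot: [3.136, 0.051, 1.418]
contact_force: [-5.5, 5.4, 18.8]
grip_width: 9.8
```

```bash
python3 -m pendant '[[[0,0,-0.0025],[0,0,0],0.014],[[0,0,-0.0025],[0,0,0],0.014],[[0,0,-0.0025],[0,0,0],0.014],[[0.0005,0,-0.012],[0,0,0],0.014],[[0.001,0,-0.022],[0,0,0],0.014],[[0.0015,0,-0.033],[0,0,0],0.014],[[0.002,0,-0.0425],[0,0,0],0.014],[[0.002,0,-0.0425],[0,0,0],0.014],[[0.002,0,-0.0425],[0,0,0],0.014]]'; python3 -m pendant '[[[0,0,0],[0,0,0],0],[[0,0,0],[0,0,0],0],[[0,0,0],[0,0,0],0],[[0,0,0],[0,0,0],0]]'
python3 - <<'E'
from h import *
w=capture("wrist");import pickle;pickle.dump(w,open("w8.pkl","wb"))
g=cv2.cvtColor(w["color"],cv2.COLOR_RGB2GRAY);print([int(g[r,310:318].mean()) for r in range(180,300)])
E
```

```text
time: 12.17
tool_pos: [478.5, -229.0, 222.5]
tcp_rot: [3.135, 0.051, 1.418]
contact_force: [0.1, 0.2, 0.1]
grip_width: 14.0
time: 12.5
tool_pos: [478.4, -228.9, 221.5]
tcp_rot: [3.136, 0.05, 1.418]
contact_force: [0.9, 2.3, 3.8]
grip_width: 9.8
[87, 86, 85, 86, 86, 86, 86, 84, 86, 87, 86, 86, 86, 86, 86, 87, 87, 87, 87, 87, 87, 87, 87, 85, 85, 107, 138, 138, 137, 137, 138, 139, 137, 137, 137, 136, 136, 137, 136, 135, 134, 136, 136, 139, 138, 137, 138, 140, 140, 140, 142, 140, 136, 135, 139, 143, 141, 140, 140, 139, 137, 139, 142, 143, 142, 139, 140, 162, 205, 224, 228, 230, 229, 229, 229, 230, 229, 229, 229, 229, 230, 229, 229, 229, 229, 230, 230, 230, 229, 229, 229, 229, 229, 230, 229, 230, 230, 229, 230, 229, 230, 229, 230, 229, 230, 230, 230, 230, 230, 231, 232, 225, 175, 152, 153, 154, 153, 154, 154, 154]
```

Run:
```python
from h import *
import pickle
w=pickle.load(open("w8.pkl","rb"));p,R=tool()
yd=R.as_matrix()[:,0]*1;yd[2]=0;yd/=np.linalg.norm(yd)
for r,z in((205,0.),(247.3,70.)):
    C,d=ray(w,(314,r));P=C+d*(z-C[2])/d[2];print((P-p)@yd)
# tool->level center
print(R.inv().apply(yd).round(3))
```

```text
29.86095490413153
30.006318915086013
[ 0.999  0.    -0.05 ]
```

```bash
python3 - <<'E'
import re
s=open('h.py').read().replace('"y",-.048','"y",-.05').replace("[-.5,0,187]","[-2.8,0,186.6]");open('h.py','w').write(s)
E
python3 -m pendant '[[[0,0,-0.03],[0,0,0],0],[[0,0,-0.07],[0,0,0],0],[[0,0,-0.1],[0,0,0],0],[[0,0,-0.1],[0,0,0],0],[[0,0,-0.1],[0,0,0],0]]'
python3 - <<'E'
from h import *
print(rel(plate_tcp(-4,0,118),Rpl))
E
```

```text
time: 12.97
tool_pos: [478.4, -223.9, 321.5]
tcp_rot: [3.136, 0.05, 1.418]
contact_force: [-0.2, -0.4, -6.9]
grip_width: 10.0
(array([0.1682, 0.1087, 0.0095]), array([0.006 , 0.0003, 0.0039]))
```

```bash
python3 -m pendant '[[[0.168,0.109,0.0095],[0.006,0,0.004],0],[[0.168,0.109,0.0095],[0.006,0,0.004],0],[[0.168,0.109,0.0095],[0.006,0,0.004],0],[[0.168,0.109,0.0095],[0.006,0,0.004],0],[[0.168,0.109,0.0095],[0.006,0,0.004],0],[[0.168,0.109,0.0095],[0.006,0,0.004],0],[[0.168,0.109,0.0095],[0.006,0,0.004],0],[[0.168,0.109,0.0095],[0.006,0,0.004],0]]'
python3 - <<'E'
from h import *
import pickle
print(rel(plate_tcp(-4,0,118),Rpl));print(get_obs()["contact_force"])
w=capture("wrist");pickle.dump(w,open("w9.pkl","wb"));cv2.imwrite("pics/w9.png",cv2.resize(w["color"][120:330,230:410,::-1],(514,600),interpolation=cv2.INTER_CUBIC))
E
```

```text
time: 13.63
tool_pos: [611.1, -75.2, 300.9]
tcp_rot: [-3.135, 0.05, 1.414]
contact_force: [-0.0, -0.6, -5.2]
grip_width: 9.8
(array([ 0.0001,  0.0003, -0.0033]), array([-0.0067, -0.0001,  0.0007]))
[-0.02336009 -0.55242239 -5.17897271]
```

View pics/w9.png

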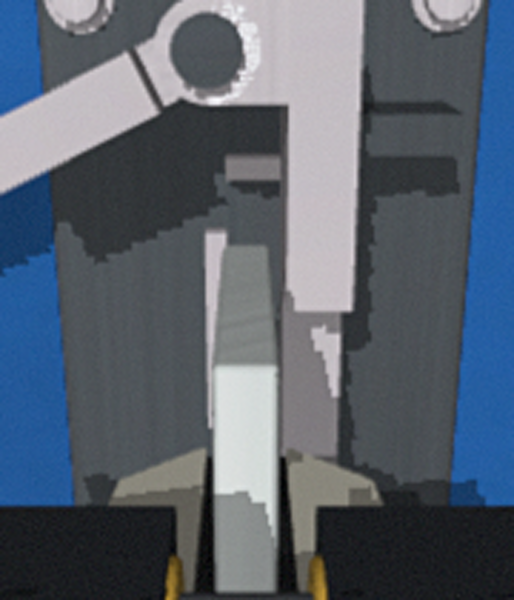

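The plate hangs over the nest: foot corners at (309.1,205.8) and (323.8,205.8), and the jaw's inner edge at col 330.8. The picture allowance is used up (12), so from here I'll work from numbers only.

Run:
```python
from h import *
import pickle
w=pickle.load(open("w9.pkl","rb"));p,R=tool()
def inv(P):
    d=(P-J);y=-.157;return np.array([d[0]*np.cos(y)+d[1]*np.sin(y),-d[0]*np.sin(y)+d[1]*np.cos(y),P[2]]).round(2)
px=lambda u,v:(230+u/2.856,120+v/2.857)
b=p[2]-186.6-35;print("bottom z",b)
for n,q,z in(("botL",px(226,246),b),("botR",px(269,246),b),("topL",px(213,365),b+70),("topR",px(277,365),b+70),("jawin top",px(288,130),72),("jawin bot",px(289,290),72),("jaw end y25",px(320,311),72),("jaw out",px(359,130),72),("jaw out2",px(353,290),72),("stop y45",px(250,156),19),("stop y45 face",px(250,180),12),("rail end y30",px(215,231),18),("hinge",px(206,52),76)):
    print(n,inv(onz(w,q,z)))
```

```text
bottom z 80.17223325104376
botL [-8.33 41.14 80.17]
botR [ 0.88 41.16 80.17]
topL [ -8.4   41.88 150.17]
topR [  0.88  41.91 150.17]
jawin top [ 4.87 64.52 72.  ]
jawin bot [ 5.66 28.74 72.  ]
jaw end y25 [12.83 23.74 72.  ]
jaw out [20.03 64.54 72.  ]
jaw out2 [20.16 28.78 72.  ]
stop y45 [-3.34 50.13 19.  ]
stop y45 face [-3.34 42.24 12.  ]
rail end y30 [-13.11  29.04  18.  ]
hinge [-12.25  80.75  76.  ]
```

Run:
```python
from h import *
p,R=tool();ex=np.array([np.cos(-.157),np.sin(-.157),0])
for dz in(25,50,64):print(rel(p+.9*ex-[0,0,dz]))
```

```text
(array([0.0012, 0.001 , 0.025 ]), array([0., 0., 0.]))
(array([0.0025, 0.0012, 0.0499]), array([0., 0., 0.]))
(array([0.0032, 0.0012, 0.0639]), array([0., 0., 0.]))
```

```bash
python3 -m pendant '[[[0,0.001,0],[0,0,0],0],[[0,0.001,0],[0,0,0],0],[[0.0006,0.001,0.01],[0,0,0],0],[[0.001,0.001,0.018],[0,0,0],0],[[0.0012,0.001,0.025],[0,0,0],0],[[0.0012,0.001,0.025],[0,0,0],0]]'
python3 - <<'E'
from h import *
w=capture("wrist");g=cv2.cvtColor(w["color"],cv2.COLOR_RGB2GRAY);print([int(g[r,312:320].mean()) for r in range(198,212)],[int(g[r,312:320].mean()) for r in range(240,256)])
E
```

```text
time: 14.18
tool_pos: [612.0, -75.5, 276.6]
tcp_rot: [-3.137, 0.049, 1.413]
contact_force: [-0.5, 0.0, -4.9]
grip_width: 10.0
[82, 82, 82, 82, 82, 82, 81, 92, 120, 129, 129, 128, 128, 128] [128, 132, 133, 133, 132, 130, 130, 151, 192, 210, 217, 219, 218, 219, 219, 219]
```

```bash
python3 -m pendant '[[[0.0006,0,0.012],[0,0,0],0],[[0.0012,0,0.024],[0,0,0],0],[[0.0018,0,0.036],[0,0,0],0],[[0.0018,0,0.036],[0,0,0],0],[[0.0018,0,0.036],[0,0,0],0]]'
```

```text
time: 14.65
tool_pos: [612.7, -75.4, 242.4]
tcp_rot: [-3.139, 0.05, 1.414]
contact_force: [0.7, 0.4, -4.9]
grip_width: 9.9
```

```bash
python3 -m pendant '[[[0.0002,0,0.004],[0,0,0],0],[[0.0003,0,0.007],[0,0,0],0],[[0.0003,0,0.007],[0,0,0],0],[[0.0003,0,0.007],[0,0,0],0]]';python3 -m pendant '[[[0,0,0.001],[0,0,0],0],[[0,0,0.002],[0,0,0],0],[[0,0,0.002],[0,0,0],0]]'
```

```text
time: 14.98
tool_pos: [612.8, -75.5, 236.2]
tcp_rot: [-3.141, 0.05, 1.414]
contact_force: [-0.6, 0.4, -4.4]
grip_width: 9.3
time: 15.23
tool_pos: [612.7, -75.5, 233.9]
tcp_rot: [-3.141, 0.05, 1.414]
contact_force: [-1.1, 0.4, -4.5]
grip_width: 10.0
```

```bash
python3 -m pendant '[[[0,0,0.001],[0,0,0],0],[[0,0,0.002],[0,0,0],0],[[0,0,0.002],[0,0,0],0]]'
```

```text
time: 15.48
tool_pos: [612.8, -75.6, 233.6]
tcp_rot: [3.141, 0.05, 1.414]
contact_force: [-4.4, 0.9, 5.0]
grip_width: 10.1
```

```bash
python3 -m pendant '[[[0,0,-0.0015],[0,0,0],0],[[0,0,-0.0015],[0,0,0],0.02],[[0,0,-0.0015],[0,0,0],0.03],[[0,0,-0.0015],[0,0,0],0.03],[[0,0,-0.0015],[0,0,0],0.03],[[-0.0015,0,-0.03],[0,0,0],0.03],[[-0.003,0,-0.06],[0,0,0],0.03],[[-0.0045,0,-0.09],[0,0,0],0.03],[[-0.0045,0,-0.09],[0,0,0],0.03]]'
python3 - <<'E'
from h import *
import pickle
print(get_obs()["joint_positions"].round(3))
w=capture("wrist");pickle.dump(w,open("w10.pkl","wb"));cv2.imwrite("pics/w10.png",w["color"][:,:,::-1])
g=cv2.cvtColor(w["color"],cv2.COLOR_RGB2GRAY)
q=proj(w,[jw(x,y,82) for x,y in((-5,42),(5,42),(-5,-42),(5,-42))]+[jw(5,60,72),jw(20,60,72)]);print(q.round(1))
for y in(38,20,0):
    u,v=proj(w,[jw(0,y,82)])[0].round().astype(int);print(y,u,v,g[v,u-24:u+30].tolist())
u,v=proj(w,[jw(0,42,82)])[0].round().astype(int);print(v,g[v-10:v+12,u].tolist())
E
```

```text
time: 16.23
tool_pos: [614.2, -75.9, 328.7]
tcp_rot: [3.131, 0.051, 1.413]
contact_force: [0.8, -0.3, 1.8]
grip_width: 30.1
[-0.235  0.574  1.362 -0.054  1.191 -0.059]
[[304.  194.4]
 [318.7 194.4]
 [305.4 301.5]
 [318.4 301.5]
 [318.5 165.6]
 [340.1 165.6]]
38 311 200 [88, 88, 85, 85, 85, 82, 137, 190, 199, 198, 197, 200, 202, 131, 57, 77, 198, 231, 228, 226, 223, 225, 224, 223, 222, 222, 222, 224, 229, 195, 98, 129, 192, 204, 201, 199, 203, 199, 201, 198, 200, 199, 200, 199, 202, 200, 200, 198, 202, 201, 203, 206, 132, 62]
20 312 225 [84, 88, 85, 85, 80, 88, 159, 197, 200, 197, 199, 199, 185, 103, 58, 142, 216, 227, 226, 228, 226, 225, 225, 223, 223, 223, 223, 229, 194, 107, 111, 124, 127, 125, 124, 125, 127, 188, 201, 197, 197, 196, 196, 198, 197, 196, 203, 204, 133, 62, 49, 50, 50, 54]
0 312 251 [82, 86, 84, 85, 85, 81, 87, 185, 202, 199, 199, 202, 203, 151, 73, 87, 200, 230, 228, 226, 225, 225, 224, 223, 222, 221, 224, 230, 193, 104, 113, 128, 129, 130, 127, 128, 188, 204, 201, 200, 200, 199, 198, 198, 200, 201, 202, 178, 96, 47, 49, 59, 62, 77]
194 [130, 133, 131, 136, 132, 132, 133, 134, 134, 132, 133, 162, 222, 225, 223, 222, 222, 224, 223, 222, 222, 223]
```

The plate is standing upright and released: its top edge spans cols 303–316.5 and its end is at row 195, within about 1 mm of nominal. Next, close the fingers and go behind the open jaw (angle ≈1.12).

```bash
cat >> h.py <<'E'
def push(th,gap,z=223,r=128):
    d=np.array([-np.sin(th),-np.cos(th)]);n=np.array([-np.cos(th),np.sin(th)])
    q=np.array([-12,82])+r*d+(26+gap)*n
    return jw(*q,z),Rjig(-.157-th)
E
python3 - <<'E'
from h import *
P,R=push(1.123,16,290);print(P,rel(P,R))
E
```

```text
[479.80069815  -1.09514578 290.        ] (array([ 0.0545, -0.1441,  0.0322]), array([0.0345, 0.0412, 1.1225]))
```

```bash
python3 -m pendant '[[[0.0545,-0.144,0.032],[0.0345,0.041,1.1225],0],[[0.0545,-0.144,0.032],[0.0345,0.041,1.1225],0],[[0.0545,-0.144,0.032],[0.0345,0.041,1.1225],0],[[0.0545,-0.144,0.032],[0.0345,0.041,1.1225],0],[[0.0545,-0.144,0.032],[0.0345,0.041,1.1225],0],[[0.0545,-0.144,0.032],[0.0345,0.041,1.1225],0],[[0.0545,-0.144,0.032],[0.0345,0.041,1.1225],0],[[0.0545,-0.144,0.032],[0.0345,0.041,1.1225],0],[[0.0545,-0.144,0.032],[0.0345,0.041,1.1225],0],[[0.0545,-0.144,0.032],[0.0345,0.041,1.1225],0]]'
python3 -m pendant '[[[0,0,0],[0,0,0],0],[[0,0,0],[0,0,0],0]]'
python3 - <<'E'
from h import *
P,R=push(1.123,14,223);print(P,rel(P,R))
E
```

```text
time: 17.12
tool_pos: [478.5, -0.9, 286.7]
tcp_rot: [-3.137, 0.008, 0.286]
contact_force: [-0.3, 0.2, 0.0]
grip_width: 0.4
time: 17.28
tool_pos: [478.7, -0.9, 287.1]
tcp_rot: [-3.137, 0.008, 0.294]
contact_force: [0.3, -0.1, -0.6]
grip_width: 0.1
[480.37412857  -3.0111775  223.        ] (array([0.0015, 0.0028, 0.064 ]), array([-0.0041,  0.0078,  0.0035]))
```

```bash
python3 -m pendant '[[[0.0015,0,0.03],[-0.004,0.008,0.0035],0],[[0.0015,0,0.064],[-0.004,0.008,0.0035],0],[[0.0015,0,0.064],[-0.004,0.008,0.0035],0],[[0.0015,0,0.064],[-0.004,0.008,0.0035],0],[[0.0015,0,0.064],[-0.004,0.008,0.0035],0]]'
python3 - <<'E'
from h import *
print(get_obs()["contact_force"])
for t in (1.123,1.05,.95,.85,.75,.65,.55):
    a,b=rel(*push(t,0));print(t,a.tolist(),b.tolist())
E
```

```text
time: 17.7
tool_pos: [480.3, -0.4, 224.6]
tcp_rot: [3.141, -0.002, 0.288]
contact_force: [-0.3, -0.5, -0.1]
grip_width: 0.7
[-0.26173714 -0.51524613 -0.11495422]
1.123 [-0.0006, 0.0165, 0.0016] [0.0006, -0.0019, -0.0025]
1.05 [-0.0021, 0.0259, 0.0016] [0.0007, -0.0019, -0.0755]
0.95 [-0.0031, 0.0389, 0.0016] [0.0008, -0.0019, -0.1755]
0.85 [-0.0028, 0.052, 0.0016] [0.0009, -0.0018, -0.2755]
0.75 [-0.0011, 0.0649, 0.0016] [0.001, -0.0018, -0.3755]
0.65 [0.0018, 0.0777, 0.0016] [0.0011, -0.0018, -0.4755]
0.55 [0.0059, 0.09, 0.0016] [0.0011, -0.0017, -0.5755]
```

```bash
python3 -m pendant '[[[-0.0006,0.008,0.0016],[0,0,0],0],[[-0.0006,0.0165,0.0016],[0,0,-0.0025],0],[[-0.002,0.026,0.0016],[0,0,-0.0755],0],[[-0.003,0.039,0.0016],[0,0,-0.1755],0],[[-0.0028,0.052,0.0016],[0,0,-0.2755],0],[[-0.001,0.065,0.0016],[0,0,-0.3755],0],[[0.002,0.078,0.0016],[0,0,-0.4755],0],[[0.006,0.09,0.0016],[0,0,-0.5755],0],[[0.006,0.09,0.0016],[0,0,-0.5755],0]]'
python3 - <<'E'
from h import *
print(get_obs()["contact_force"])
for t in (.55,.45,.35,.25,.15,.1,.05,0):
    a,b=rel(*push(t,0));print(t,a.tolist(),b.tolist())
E
```

```text
time: 18.45
tool_pos: [512.5, -87.5, 223.3]
tcp_rot: [3.137, -0.002, 0.865]
contact_force: [0.3, 0.3, 0.9]
grip_width: 0.3
[0.25229285 0.3366764  0.8789068 ]
0.55 [0.0013, -0.0022, 0.0003] [0.005, -0.0022, 0.0008]
0.45 [-0.0007, 0.0107, 0.0003] [0.0051, -0.002, -0.0992]
0.35 [-0.0014, 0.0237, 0.0004] [0.0052, -0.0017, -0.1992]
0.25 [-0.0007, 0.0367, 0.0005] [0.0052, -0.0014, -0.2992]
0.15 [0.0012, 0.0496, 0.0005] [0.0053, -0.0012, -0.3992]
0.1 [0.0026, 0.056, 0.0006] [0.0054, -0.001, -0.4492]
0.05 [0.0044, 0.0623, 0.0006] [0.0054, -0.0009, -0.4992]
0 [0.0065, 0.0685, 0.0006] [0.0054, -0.0008, -0.5492]
```

```bash
python3 -m pendant '[[[-0.0007,0.0107,0.0003],[0,0,-0.0992],0],[[-0.0014,0.0237,0.0003],[0,0,-0.1992],0],[[-0.0007,0.0367,0.0003],[0,0,-0.2992],0],[[0.0012,0.0496,0.0003],[0,0,-0.3992],0],[[0.0026,0.056,0.0003],[0,0,-0.4492],0],[[0.0044,0.0615,0.0003],[0,0,-0.4992],0],[[0.0044,0.0615,0.0003],[0,0,-0.4992],0],[[0.0044,0.0615,0.0003],[0,0,-0.4992],0]]'
python3 - <<'E'
from h import *
print(get_obs()["contact_force"])
s=capture("scene")["color"];print("old tongue px",s[211:216,314:319].mean((0,1)))
for t in (.05,0,-.02):
    a,b=rel(*push(t,0));print(t,a.tolist(),b.tolist())
w=capture("wrist");g=cv2.cvtColor(w["color"],cv2.COLOR_RGB2GRAY)
for y in(60,50,40,35):
    u0=proj(w,[jw(-40,y,72)])[0];u1=proj(w,[jw(22,y,72)])[0]
    print(y,u0.round(1),u1.round(1),[int(g[int(round(a[1])),int(round(a[0]))]) for a in proj(w,[jw(x,y,72) for x in np.arange(-40,23)])])
E
```

```text
time: 19.12
tool_pos: [560.5, -121.7, 222.2]
tcp_rot: [3.14, -0.0, 1.358]
contact_force: [0.1, -0.2, -0.6]
grip_width: 0.6
[ 0.13144065 -0.20250194 -0.56067711]
old tongue px [119.32 116.   113.28]
0.05 [-0.0024, 0.003, -0.0009] [0.0014, -0.0004, -0.005]
0 [-0.0035, 0.0094, -0.0009] [0.0014, -0.0004, -0.055]
-0.02 [-0.0039, 0.012, -0.0009] [0.0014, -0.0004, -0.075]
60 [315.4  76.9] [489.5  66.3] [95, 96, 92, 89, 90, 91, 93, 91, 93, 90, 89, 89, 91, 91, 88, 79, 73, 80, 84, 81, 180, 194, 191, 193, 190, 191, 188, 189, 188, 189, 190, 186, 190, 190, 88, 67, 68, 68, 70, 68, 69, 79, 83, 79, 80, 175, 185, 186, 183, 186, 184, 183, 183, 184, 182, 182, 185, 182, 182, 182, 164, 77, 77]
50 [316.9 106.7] [486.8  96.7] [95, 93, 94, 88, 90, 94, 91, 91, 94, 92, 90, 89, 89, 92, 81, 83, 84, 84, 83, 108, 196, 192, 190, 191, 190, 189, 189, 189, 187, 188, 189, 188, 189, 193, 64, 69, 84, 81, 81, 82, 81, 84, 82, 78, 80, 112, 188, 187, 187, 187, 187, 186, 185, 186, 186, 187, 184, 185, 184, 186, 190, 45, 53]
40 [318.4 135.2] [484.1 125.6] [94, 96, 94, 89, 88, 91, 92, 89, 93, 89, 89, 90, 92, 86, 85, 84, 86, 86, 81, 181, 191, 190, 189, 188, 190, 189, 188, 189, 189, 188, 190, 188, 192, 132, 93, 91, 95, 127, 209, 220, 217, 217, 217, 213, 211, 211, 210, 184, 177, 186, 185, 188, 185, 187, 186, 188, 185, 188, 185, 186, 167, 43, 47]
35 [319.1 148.9] [482.9 139.5] [93, 94, 92, 90, 86, 90, 90, 89, 91, 90, 91, 90, 92, 84, 84, 79, 84, 83, 80, 195, 189, 188, 189, 187, 187, 189, 188, 189, 188, 188, 188, 188, 191, 99, 14, 7, 93, 150, 202, 218, 217, 216, 213, 212, 210, 210, 209, 186, 189, 187, 189, 188, 186, 189, 186, 186, 185, 189, 187, 188, 163, 74, 80]
```

The jaw has followed (back edge at x≈-20.5, angle ≈0.05) and the plate still stands. Final gentle push.

```bash
python3 -m pendant '[[[-0.002,0.005,0],[0,0,-0.03],0],[[-0.0035,0.009,0],[0,0,-0.055],0],[[-0.0035,0.0105,0],[0,0,-0.055],0],[[-0.0035,0.0105,0],[0,0,-0.055],0]]'; python3 -m pendant '[[[0,0.0015,0],[0,0,0],0],[[0,0.0025,0],[0,0,0],0],[[0,0.0025,0],[0,0,0],0]]'
python3 - <<'E'
from h import *
print(get_obs()["contact_force"]); a,b=rel(*push(0,0));print(a,b)
E
```

```text
time: 19.55
tool_pos: [569.1, -126.7, 221.8]
tcp_rot: [-3.139, -0.001, 1.415]
contact_force: [-5.3, 1.8, 3.7]
grip_width: 0.4
time: 19.8
tool_pos: [570.0, -126.9, 221.8]
tcp_rot: [-3.134, -0.001, 1.415]
contact_force: [-14.6, 1.1, 9.9]
grip_width: 0.0
[-14.61851917   1.11300029   9.90643844]
[-0.0003 -0.0012 -0.0012] [-0.0078 -0.001   0.0016]
```

```bash
python3 -m pendant '[[[0,0,0],[0,0,0],0],[[0,-0.012,0],[0,0,0],0],[[0,-0.03,-0.01],[0,0,0],0],[[0,-0.03,-0.05],[0,0,0],0],[[0,-0.03,-0.09],[0,0,0],0],[[0,-0.03,-0.13],[0,0,0],0.05],[[0,-0.03,-0.15],[0,0,0],0.05],[[0,-0.03,-0.15],[0,0,0],0.05]]'
python3 - <<'E'
from h import *
import pickle
w=capture("wrist");pickle.dump(w,open("w11.pkl","wb"));g=cv2.cvtColor(w["color"],cv2.COLOR_RGB2GRAY)
for y in(60,40,35,-70):
    print(y,[int(g[int(round(a[1])),int(round(a[0]))]) for a in proj(w,[jw(x,y,72) for x in np.arange(-26,23)])])
print(proj(w,[jw(-12,-82,72)]))
u,v=proj(w,[jw(-12,-82,72)])[0].round().astype(int)
print(g[v-9:v+10,u-9:u+10])
print(rel([484,-354,350],Ro.from_euler("xyz",[np.pi,0,-.2])),rel([484-40,-354,350],Ro.from_euler("xyz",[np.pi,0,-.2])))
E
```

```text
time: 20.47
tool_pos: [543.2, -123.1, 377.6]
tcp_rot: [3.13, 0.002, 1.415]
contact_force: [-0.7, -0.1, 0.1]
grip_width: 15.9
60 [88, 88, 87, 85, 88, 87, 83, 191, 203, 204, 200, 197, 199, 199, 199, 200, 198, 199, 200, 200, 203, 132, 78, 74, 75, 75, 72, 78, 86, 82, 83, 120, 200, 198, 200, 196, 198, 199, 196, 195, 196, 199, 197, 196, 201, 198, 143, 92, 84]
40 [90, 88, 86, 86, 89, 83, 87, 137, 203, 202, 201, 201, 199, 200, 198, 199, 198, 200, 199, 199, 204, 183, 91, 140, 219, 233, 229, 228, 226, 223, 225, 224, 217, 165, 187, 200, 200, 199, 199, 200, 199, 200, 197, 198, 201, 204, 127, 58, 47]
35 [90, 85, 89, 86, 88, 85, 89, 161, 197, 199, 201, 201, 199, 200, 201, 200, 201, 201, 200, 206, 204, 107, 28, 201, 232, 231, 228, 227, 225, 225, 222, 224, 223, 195, 200, 200, 200, 199, 200, 199, 200, 200, 200, 199, 199, 203, 181, 81, 84]
-70 [95, 94, 172, 173, 172, 174, 173, 175, 171, 171, 170, 172, 171, 172, 171, 172, 172, 170, 173, 173, 171, 171, 171, 172, 174, 173, 172, 172, 172, 171, 171, 168, 189, 198, 196, 196, 193, 196, 196, 195, 196, 195, 196, 194, 196, 198, 198, 118, 82]
[[365.99857933 266.
[... 996 characters left out ...]
 134 107 103 110 116 118 123 121 120 112  86 129 176 185 187
  195]
 [203 189 164 161 138 115 110 114 117 118 118 118 118 125 166 187 187 193
  200]
 [201 200 175 165 169 144 126 119 119 120 129 128 152 189 198 194 191 195
  199]
 [200 203 193 177 172 171 164 150 149 149 161 166 183 193 195 197 197 204
  203]
 [203 205 202 194 181 176 175 178 183 183 188 187 192 192 197 200 203 205
  203]
 [200 198 199 202 194 187 182 185 185 191 188 190 192 194 198 198 199 198
  200]
 [198 198 199 200 201 200 198 194 191 196 196 197 200 199 199 200 201 199
  199]]
(array([-0.2374, -0.0225,  0.0246]), array([ 0.0062, -0.0051,  1.6154])) (array([-0.2436, -0.062 ,  0.0244]), array([ 0.0062, -0.0051,  1.6154]))
```

The jaw is shut and parallel (back at x=-19 at both stations), and the lug hole is within 1 px of prediction. On to the pin.

```bash
python3 -m pendant '[[[-0.2374,-0.0225,0.0246],[0,0,0.8],0.05],[[-0.2374,-0.0225,0.0246],[0,0,0.8],0.05],[[-0.2374,-0.0225,0.0246],[0,0,0.8],0.05],[[-0.2374,-0.0225,0.0246],[0,0,0.8],0.05],[[-0.2374,-0.0225,0.0246],[0,0,0.8],0.05],[[-0.2374,-0.0225,0.0246],[0,0,0.8],0.05],[[-0.2374,-0.0225,0.0246],[0,0,0.8],0.05],[[-0.2374,-0.0225,0.0246],[0,0,0.8],0.05],[[-0.2374,-0.0225,0.0246],[0,0,0.8],0.05]]'
python3 - <<'E'
from h import *
print(rel([484,-354,350],Ro.from_euler("xyz",[np.pi,0,-.2])))
E
```

```text
time: 21.27
tool_pos: [483.8, -353.9, 345.4]
tcp_rot: [-3.139, -0.001, 0.617]
contact_force: [-0.3, 0.2, -0.0]
grip_width: 50.0
(array([ 0.0001,  0.0002, -0.0046]), array([-2.700e-03,  3.000e-04,  8.174e-01]))
```

```bash
python3 -m pendant '[[[0,0,-0.005],[0,0,0.817],0.05],[[0,0,-0.005],[0,0,0.817],0.05],[[0,0,-0.005],[0,0,0.817],0.05],[[0,0,-0.005],[0,0,0.817],0.05],[[0,0,-0.005],[0,0,0.817],0.05],[[0,0,-0.005],[0,0,0.817],0.05],[[0,0,-0.005],[0,0,0.817],0.05],[[0,0,-0.005],[0,0,0.817],0.05],[[0,0,-0.005],[0,0,0.817],0.05]]'
python3 - <<'E'
from h import *
import pickle
w=capture("wrist");pickle.dump(w,open("w12.pkl","wb"))
c=w["color"];h=cv2.cvtColor(c,cv2.COLOR_RGB2HSV)
m=((h[...,0]<22)&(h[...,1]>90)&(h[...,2]>60)).astype(np.uint8);m[296:]=0
print("pred pin top, collar, drift top, base",proj(w,[[484.2,-353.8,98],[484.2,-353.8,67],[552,-367.4,129],[551,-367.4,65]]).round(1))
m=cv2.morphologyEx(m,cv2.MORPH_CLOSE,np.ones((5,5)))
n,l,st,ce=cv2.connectedComponentsWithStats(m);i=1+st[1:,4].argmax();print(st[i],ce[i])
# print coarse map: orange 'o', else gray level char
x0,y0,ww,hh,_=st[i];g=cv2.cvtColor(c,cv2.COLOR_RGB2GRAY)
for r in range(y0-4,y0+hh+70,4):print(r,"".join('.' if h[r,q,0]<22 and h[r,q,1]>90 else ('~' if 100<h[r,q,0]<125 and h[r,q,1]>120 else str(g[r,q]//26)) for q in range(x0-20,x0+ww+20,3)))
print(x0-20)
E
```

```text
time: 22.02
tool_pos: [484.6, -353.0, 351.8]
tcp_rot: [-3.141, -0.001, -0.195]
contact_force: [-0.2, 0.7, -0.0]
grip_width: 50.3
pred pin top, collar, drift top, base [[318.9 250.4]
 [318.6 238. ]
 [319.9 158.6]
 [319.2 154. ]]
[  274   107    83   164 10604] [317.31431535 185.09562429]
103 ~~~~~~~~~~~~~~~~~~~~~~~~~~~~~~~~~~~~~~~~~
107 ~~~~~~~~~~~~~~~~~~~~~~~~~~~3344455~~~~~~~
111 ~~~~~~~5555.......................~~~~~~~
115 ~~~~~~~...........................~~~~~~~
119 ~~~~~~~...........................~~~~~~~
123 ~~~~~~~...........................~~~~~~~
127 ~~~~~~~...........................~~~~~~~
131 ~~~~~~~5..........................~~~~~~~
135 ~~~~~~~4..........................~~~~~~~
139 ~~~~~~~~..........................~~~~~~~
143 ~~~~~~~~............11............~~~~~~~
147 ~~~~~~~~..........223221..........~~~~~~~
151 ~~~~~~~~..........344443..........~~~~~~~
155 ~~~~~~~~.........12222332.........~~~~~~~
159 ~~~~~~~~.........12222221.........~~~~~~~
163 ~~~~~~~~6.........222222..........~~~~~~~
167 ~~~~~~~~5..........1122...........~~~~~~~
171 ~~~~~~~~~.................
[... 1251 characters left out ...]
~~~~44
283 4440.~~~~~~~~~~~~~~~~~~~~~~~~~~~~~~~~0044
287 44300~~~~~~~~~~~~~~~~~~~~~~~~~~~~~~~~0024
291 44100~~~~~~~~~~~~~~~~~~~~~~~~~~~~~~~~0004
295 43010~~~~~~~~~~~~~~~~~~~~~~~~~~~~~~~~0002
299 41010~~~~~~~~~~~~~~~~~~~~~~~~~~~~~~~~0000
303 30110~~~~~~~~~~~~~~~~~~~~~~~~~~~~~~~~0000
307 11100~~~~~~~~~~~~~~~~~~~~~~~~~~~~~~~~0000
311 00100~~~~~~~~~~~~~~~~~~~~~~~~~~~~~~~~0010
315 11001~~~~~~~~~~~~~~~~~~~~~~~~~~~~~~~~0000
319 00101~~~~~~~~~~~~~~~~~~~~~~~~~~~~~~~~~000
323 0000~~~~~~~~~~~~~~~~~~22222~~~~~~~~~~~000
327 1111~~~~~~~~~~~~~~~~2222222222~~~~~~~~111
331 22222222222222222222222222222222222222222
335 23222222333333333333332223332222232323322
339 22222222222222222222222222222222222222222
254
```

Pin: collar and grip centred at about (320.3,238–247), within 1.5 mm of prediction. Drift at (320,155) and bits about 28 mm away, clear of the fingers. Descend.

```bash
python3 - <<'E'
from h import *
R=Ro.from_euler("xyz",[np.pi,0,-.2]);print(rel([484,-354.8,270],R),rel([484,-354.8,248.5],R))
E
python3 -m pendant '[[[0,0,0.03],[0,0,0],0.04],[[0,0.0018,0.06],[0,0,0],0.04],[[0,0.0018,0.08],[0,0,0],0.04],[[0,0.0018,0.08],[0,0,0],0.04],[[0,0.0018,0.08],[0,0,0],0.04]]'
python3 - <<'E'
from h import *
R=Ro.from_euler("xyz",[np.pi,0,-.2]);print(rel([484,-354.8,248.5],R))
E
```

```text
(array([-0.0003,  0.0017,  0.0818]), array([-0.0007, -0.0007,  0.0044])) (array([-0.0003,  0.0017,  0.1033]), array([-0.0007, -0.0007,  0.0044]))
time: 22.48
tool_pos: [483.9, -355.6, 271.4]
tcp_rot: [-3.14, 0.001, -0.198]
contact_force: [-0.3, -1.2, 0.3]
grip_width: 39.8
(array([-0.0001, -0.0007,  0.0229]), array([-0.0017,  0.0008,  0.0017]))
```

```bash
python3 -m pendant '[[[0,-0.0007,0.012],[0,0,0],0.04],[[0,-0.0007,0.0225],[0,0,0],0.04],[[0,-0.0007,0.0225],[0,0,0],0.04],[[0,-0.0007,0.0225],[0,0,0],0.04],[[0,-0.0007,0.0225],[0,0,0],0],[[0,-0.0007,0.0225],[0,0,0],0],[[0,-0.0007,0.0225],[0,0,0],0],[[0,-0.0007,0.0225],[0,0,0],0],[[0,-0.0007,0.0225],[0,0,0],0],[[0,-0.0007,0.0225],[0,0,0],0]]'
```

```text
time: 23.32
tool_pos: [484.2, -355.4, 250.0]
tcp_rot: [3.141, -0.002, -0.2]
contact_force: [-0.1, -0.4, 2.6]
grip_width: 15.9
```

```bash
python3 -m pendant '[[[0,0,-0.02],[0,0,0],0],[[0,0,-0.045],[0,0,0],0],[[0,0,-0.075],[0,0,0],0],[[0,0,-0.1],[0,0,0],0],[[0,0,-0.1],[0,0,0],0],[[0,0,-0.1],[0,0,0],0]]'
python3 - <<'E'
from h import *
import pickle
w=capture("wrist");pickle.dump(w,open("w13.pkl","wb"));p,R=tool();g=cv2.cvtColor(w["color"],cv2.COLOR_RGB2GRAY);h=cv2.cvtColor(w["color"],cv2.COLOR_RGB2HSV)
# pin predicted in tool frame: collar underside at 250-65=185
print(proj(w,[p+R.apply([0,0,z]) for z in(152,182,185,241)]).round(1),get_obs()["grip_width"])
for r in range(160,300,4):print(r,"".join('.' if h[r,q,0]<22 and h[r,q,1]>90 else ('~' if 100<h[r,q,0]<125 and h[r,q,1]>120 else str(g[r,q]//26)) for q in range(270,364,2)))
print(rel([588.8,-166.6,335],Ro.from_euler("xyz",[np.pi,0,-.2])))
E
```

```text
time: 23.82
tool_pos: [484.0, -355.3, 350.7]
tcp_rot: [3.141, -0.003, -0.2]
contact_force: [-0.7, 0.4, -1.6]
grip_width: 16.6
[[317.5 323.9]
 [317.1 294.1]
 [317.1 291.6]
 [316.6 256.4]] 16.299451990216774
160 ~~.............12222222222..............3~~~~~~
164 ~~..............2222222222...............~~~~~~
168 ~~5...............12222..................~~~~~~
172 ~~5......................................~~~~~~
176 ~~~......................................~~~~~~
180 ~~~......................................~~~~~~
184 ~~~......................................~~~~~~
188 ~~~.......33.............................~~~~~~
192 ~~~5....9984.....................33......~~~~~~
196 ~~~~....999......................4554....~~~~~~
200 ~~~~.............................5655....~~~~~~
204 ~~~~......33.............................3~~~~~
208 ~~~~.....995.............................3~~~~~
212 ~~~~5....78..............................3~~~~~
216 ~~~~4....................................3~~~~~
220 ~~~~~....................................3~~~~~
224 ~~~~~....................................3~~~~~
228 ~~~~~.
[... 298 characters left out ...]
~~~
252 ~~~~~~................334.................~~~~~
256 ~~~~~~5.............3333333...............~~~~~
260 ~~~~~~~.............3333333...............~~~~~
264 ~~~~~~~.............3333333...............~~~~~
268 ~~~~~~~.............3333333...............~~~~~
272 ~~~~~~~6....555554~33333333~~~~~~~~~~~~~~~~~~~~
276 ~~~~~~~~~~~~~~~~~~~3455554433~~~~~~~~~~~~~~~~~~
280 ~~~~~~~~444442~~355553222355653~~344444~~~~~~~~
284 ~~4444444444410364432111112435610144444444443~~
288 44444444444440034244311111443441004444444444444
292 44444444444420024234431113442441014444444444444
296 44444444444420054324453245431442002444444444444
(array([ 0.0655, -0.2056,  0.0142]), array([-0.0007, -0.0007, -0.0001]))
```

Pin held (shank cols 310–325, tip at row 251, centred on the tool axis). Carry it over the lug hole.

```bash
python3 -m pendant '[[[0.0655,-0.2055,0.014],[0,0,0],0],[[0.0655,-0.2055,0.014],[0,0,0],0],[[0.0655,-0.2055,0.014],[0,0,0],0],[[0.0655,-0.2055,0.014],[0,0,0],0],[[0.0655,-0.2055,0.014],[0,0,0],0],[[0.0655,-0.2055,0.014],[0,0,0],0],[[0.0655,-0.2055,0.014],[0,0,0],0],[[0.0655,-0.2055,0.014],[0,0,0],0],[[0.0655,-0.2055,0.014],[0,0,0],0],[[0.0655,-0.2055,0.014],[0,0,0],0]]'
python3 - <<'E'
from h import *
print(rel([588.8,-166.6,318],Ro.from_euler("xyz",[np.pi,0,-.2])))
w=capture("wrist");p,R=tool();g=cv2.cvtColor(w["color"],cv2.COLOR_RGB2GRAY)
print(proj(w,[[588.8,-166.6,72],p+R.apply([0,0,241])]).round(1))
for r in range(215,300,3):print(r,"".join(format(min(15,g[r,q]//16),'x') for q in range(280,360,2)))
E
```

```text
time: 24.7
tool_pos: [588.3, -168.6, 335.3]
tcp_rot: [-3.141, -0.0, -0.202]
contact_force: [0.5, -0.0, -0.6]
grip_width: 15.7
(array([ 0.0001, -0.002 ,  0.0173]), array([-0.0002, -0.0003, -0.0024]))
[[314.8 245.8]
 [317.4 255.8]]
215 eeeeeeeeeeeeea89999999999953333443333344
218 eeeeeeeeeeeeea88999999999953334434333433
221 eeeeeeeeeeeeee89999999999953333344333343
224 eeeeeeeeeeeeed99999999999973333433433345
227 655555554deee899999999999983343344666666
230 555555555deeea99999999999993433436665665
233 555555555beeee99998999999993343335656665
236 5555555559eeee99998899999994453335665565
239 ccbddeee97eee888656567899996554345556655
242 eeeeeeeea6eeea8655555569eec6664346665565
245 eeeeeeeeb6eeeb78655567cdeee6554336665555
248 eeeeeeeed5eeeca6577667bdeee6564335556565
251 eeeeeeeee5eeeeba65559cdeeee6664334555556
254 eeeeeeeef6deeee855555ceeeee8565335555555
257 6666665555deeee4555556eeeee9934335555556
260 6666656665ceeed5555555eeeee9a65335555566
263 6666666665666655555555eeeeed864344556565
266 5666666566666655555555deeeed755555556555
269 6666666656656555555555addc95554556665555
272 5555555555555555555555655565556565565655
275 5555555655555655566655565655555565555656
278 5555666665655799998888866566666655555655
281 6666666730478953455544799720477667666555
284 6766766711596653222223658920276666666666
287 6667667611565367752677537821166667667666
290 6666667511437424565653265521167766666766
293 6676667311454642222222663721167666676666
296 6766667311875367854677527641137666766666
299 3766777111737413444432256341027666671111
```

```bash
python3 -m pendant '[[[0,-0.002,0],[0,0,0],0],[[0,-0.002,0.01],[0,0,0],0],[[0,-0.002,0.02],[0,0,0],0],[[0,-0.002,0.03],[0,0,0],0],[[0,-0.002,0.03],[0,0,0],0],[[0,-0.002,0.03],[0,0,0],0]]'
python3 - <<'E'
from h import *
print(rel([588.8,-166.6,257],Ro.from_euler("xyz",[np.pi,0,-.2])))
E
```

```text
time: 25.25
tool_pos: [588.8, -165.9, 303.2]
tcp_rot: [3.14, 0.003, -0.2]
contact_force: [-1.5, -5.2, -3.5]
grip_width: 15.8
(array([0.0003, 0.0006, 0.0462]), array([ 0.0014,  0.0027, -0.0001]))
```

```bash
python3 -m pendant '[[[0,0.001,0],[0,0,0],0],[[0,0.001,0.007],[0,0,0],0],[[0,0.001,0.015],[0,0,0],0],[[0,0.001,0.02],[0,0,0],0],[[0,0.001,0.02],[0,0,0],0]]'
```

```text
time: 25.67
tool_pos: [588.7, -166.6, 283.8]
tcp_rot: [3.141, 0.001, -0.2]
contact_force: [-2.5, -6.1, -4.7]
grip_width: 16.5
```

```bash
python3 -m pendant '[[[0,0.001,0],[0,0,0],0],[[0,0.001,0.007],[0,0,0],0],[[0,0.001,0.015],[0,0,0],0],[[0,0.001,0.022],[0,0,0],0],[[0,0.001,0.022],[0,0,0],0]]'
```

```text
time: 26.08
tool_pos: [588.4, -167.2, 261.6]
tcp_rot: [3.142, 0.002, -0.2]
contact_force: [-3.1, -4.8, -4.4]
grip_width: 16.5
```

```bash
python3 -m pendant '[[[0,0.0005,0.003],[0,0,0],0],[[0,0.0005,0.005],[0,0,0],0],[[0,0.0005,0.006],[0,0,0],0],[[0,0.0005,0.006],[0,0,0],0]]'
```

```text
time: 26.42
tool_pos: [588.5, -167.5, 257.0]
tcp_rot: [-3.142, 0.0, -0.2]
contact_force: [-4.1, -4.3, 1.6]
grip_width: 16.2
```

```bash
python3 -m pendant '[[[-0.0005,0,0.001],[0,0,0],0],[[-0.0005,0,0.002],[0,0,0],0],[[-0.0005,0,0.002],[0,0,0],0],[[-0.0005,0,0.002],[0,0,0],0]]'
```

```text
time: 26.75
tool_pos: [588.2, -167.5, 256.9]
tcp_rot: [3.141, -0.002, -0.2]
contact_force: [-7.0, -2.8, 12.1]
grip_width: 16.3
```

Seated: the force rises with no motion. Release gently and rise.

```bash
python3 -m pendant '[[[0,0,0],[0,0,0],0.026],[[0,0,0],[0,0,0],0.026],[[0,0,0],[0,0,0],0.026],[[0,0,0],[0,0,0],0.026],[[0,0,-0.02],[0,0,0],0.026],[[0,0,-0.05],[0,0,0],0.026],[[0,0,-0.08],[0,0,0],0.026],[[0,0,-0.1],[0,0,0],0.026],[[0,0,-0.1],[0,0,0],0.026]]'
python3 - <<'E'
from h import *
w=capture("wrist");p,R=tool();g=cv2.cvtColor(w["color"],cv2.COLOR_RGB2GRAY)
H=[588.5,-166.8]
print(proj(w,[H+[72],H+[75],H+[105]]).round(1))
for r in range(190,300,4):print(r,"".join(format(min(15,g[r,q]//16),'x') for q in range(276,362,2)))
print(rel(jw(.5,-46,330),Rjig()))
E
```

```text
time: 27.5
tool_pos: [589.4, -167.3, 360.5]
tcp_rot: [3.141, -0.01, -0.2]
contact_force: [0.5, 0.1, 0.0]
grip_width: 26.0
[[316.5 240.5]
 [316.5 241.6]
 [316.6 253.5]]
190 3333356666433333333333333333334334334334434
194 5555533333355555555555555554333344333333333
198 5555555555555555555555555554333343333334433
202 5555555555555555555667776666433334433333433
206 eeeeeeeeeeeeeeeeeeeeeeee9899434333333433334
210 eeeeeeeeeeeeeeeeeeeeeeea8999533333343433333
214 eeeeeeeeeeeeeeeeeeeeeeea8999534334333344333
218 eeeeeeeeeeeeeeeeeeeeeeee8999533334433333333
222 ddddddbb99989eeeeeeeeeeeb999733343333344555
226 5555555555556eeeeeeeeeea9999833333565566655
230 5555555555556eeeeaae88778999833433565665555
234 9aabbbcddeee6decea5454568899956533365565655
238 eeeeeeeeeeee6ddda64646556899966533565655656
242 eeeeeeeeeeee7ded652232237899955543565656555
246 eeeeeeeeeeee8de82333333335eee66634355555555
250 b9998866666659e43333344564dee65633555556555
254 66666666666557f83445666665eee97533555555655
258 6666666566655555565565557eeeeba633455565566
262 666666555666656555555559eeeed95646565555566
266 5555555565655555555755555554556555555566655
270 5565655565556555555555656666555555555656655
274 5665556555555555555555556555565665555555555
278 5566665555555555555555656655555566666666555
282 6666731155555565556555565565555551156666666
286 6666711166555565555555655555555561126666666
290 6767411155555555555565555565555541116666666
294 6667211155555555555555555555655651103666666
298 6666111155555655555555555655555541111676666
(array([ 0.0106, -0.037 ,  0.028 ]), array([ 0.0052, -0.0046, -1.6137]))
```

Pin is home and released; the grip top sits where predicted for z=105. Now turn back to the jig's axes and go over the free-end shoulders (y=-46).

```bash
python3 -m pendant '[[[0.0106,-0.037,0.02],[0,0,-0.9],0.07],[[0.0106,-0.037,0.02],[0,0,-0.9],0.07],[[0.0106,-0.037,0.02],[0,0,-0.9],0.07],[[0.0106,-0.037,0.02],[0,0,-0.9],0.07],[[0.0106,-0.037,0.02],[0,0,-0.9],0.07],[[0.0106,-0.037,0.02],[0,0,-0.9],0.07],[[0.0106,-0.037,0.02],[0,0,-0.9],0.07],[[0.0106,-0.037,0.02],[0,0,-0.9],0.07]]'
python3 - <<'E'
from h import *
print(rel(jw(.5,-45,330),Rjig()))
E
```

```text
time: 28.22
tool_pos: [606.0, -132.8, 333.6]
tcp_rot: [-3.139, 0.0, 0.707]
contact_force: [0.1, 0.4, -0.0]
grip_width: 68.9
(array([0.0013, 0.    , 0.0036]), array([-2.200e-03, -5.000e-04, -7.071e-01]))
```

```bash
python3 -m pendant '[[[0.001,0,0.004],[-0.002,0,-0.707],0.07],[[0.001,0,0.004],[-0.002,0,-0.707],0.07],[[0.001,0,0.004],[-0.002,0,-0.707],0.07],[[0.001,0,0.004],[-0.002,0,-0.707],0.07],[[0.001,0,0.004],[-0.002,0,-0.707],0.07],[[0.001,0,0.004],[-0.002,0,-0.707],0.07],[[0.001,0,0.004],[-0.002,0,-0.707],0.07],[[0.001,0,0.004],[-0.002,0,-0.707],0.07]]'
python3 - <<'E'
from h import *
print(rel(jw(.5,-45,270),Rjig()),rel(jw(.5,-45,226),Rjig()))
w=capture("wrist");g=cv2.cvtColor(w["color"],cv2.COLOR_RGB2GRAY)
for y in(60,40,-10):
    print(y,[int(g[int(round(a[1])),int(round(a[0]))]) for a in proj(w,[jw(x,y,72 if y>0 else 82) for x in np.arange(-26,26)])])
print([int(g[int(round(a[1])),int(round(a[0]))]) for a in proj(w,[jw(-1,y,82) for y in np.arange(35,50)])])
E
```

```text
time: 28.88
tool_pos: [606.8, -132.3, 330.2]
tcp_rot: [3.141, -0.0, 1.404]
contact_force: [-0.7, -0.7, -0.2]
grip_width: 70.3
(array([0.0003, 0.0001, 0.0602]), array([ 0.0007, -0.0002, -0.0096])) (array([0.0003, 0.    , 0.1042]), array([ 0.0007, -0.0002, -0.0096]))
60 [88, 92, 88, 88, 92, 86, 89, 203, 206, 202, 203, 204, 205, 205, 207, 208, 204, 205, 207, 211, 210, 74, 56, 53, 55, 54, 50, 55, 50, 45, 60, 198, 208, 205, 202, 205, 207, 205, 203, 201, 205, 203, 203, 204, 202, 210, 118, 51, 50, 79, 86, 85]
40 [86, 92, 89, 87, 89, 86, 87, 195, 206, 201, 204, 201, 202, 201, 201, 201, 201, 203, 203, 202, 161, 172, 233, 233, 231, 231, 230, 228, 229, 231, 212, 191, 202, 202, 203, 202, 201, 201, 202, 200, 202, 202, 198, 200, 199, 205, 99, 49, 52, 51, 51, 52]
-10 [85, 87, 86, 88, 86, 89, 85, 83, 81, 83, 134, 200, 197, 197, 198, 195, 196, 197, 196, 195, 196, 163, 224, 226, 225, 224, 223, 219, 220, 225, 198, 128, 126, 126, 125, 126, 127, 184, 197, 195, 196, 193, 198, 174, 94, 51, 47, 52, 81, 81, 83, 87]
[228, 229, 229, 228, 229, 231, 228, 87, 101, 127, 126, 128, 127, 83, 54]
```

Plate between the jaws at x≈±5 with its end at y=42, jaws parallel at -19…20. Descend over the backs.

```bash
python3 -m pendant '[[[0,0,0.03],[0,0,-0.0095],0.07],[[0,0,0.06],[0,0,-0.0095],0.07],[[0,0,0.085],[0,0,-0.0095],0.07],[[0,0,0.104],[0,0,-0.0095],0.07],[[0,0,0.104],[0,0,-0.0095],0.07],[[0,0,0.104],[0,0,-0.0095],0.07]]'
```

```text
time: 29.43
tool_pos: [607.0, -132.5, 226.7]
tcp_rot: [3.141, -0.0, 1.415]
contact_force: [0.4, 0.1, 0.0]
grip_width: 70.2
```

```bash
python3 -m pendant '[[[0,0,0],[0,0,0],0.04],[[0,0,0],[0,0,0],0.04],[[0,0,0],[0,0,0],0.03],[[0,0,0],[0,0,0],0],[[0,0,0],[0,0,0],0],[[0,0,0],[0,0,0],0],[[0,0,0],[0,0,0],0],[[0,0,0],[0,0,0],0],[[0,0,0],[0,0,0],0],[[0,0,0],[0,0,0],0]]'
```

```text
time: 30.27
tool_pos: [605.9, -132.4, 228.2]
tcp_rot: [-3.14, 0.0, 1.417]
contact_force: [-8.7, 0.1, 7.1]
grip_width: 38.5
```

Run:
```python
from h import *
import pickle
o=get_obs();print(o["time"],o["contact_force"],o["moment"],o["grip_width"])
for n in("wrist","scene"):
    w=capture(n);g=cv2.cvtColor(w["color"],cv2.COLOR_RGB2GRAY)
    if n=="wrist":
        for y in(60,40,20):print(y,[int(g[int(round(a[1])),int(round(a[0]))]) for a in proj(w,[jw(x,y,72 if y>30 else 82) for x in np.arange(-26,26)])])
    else:
        s=cv2.cvtColor(w["color"],cv2.COLOR_RGB2HSV)
        P=proj(w,[[588.5,-166.8,z] for z in(72,90,105,120)]);print(P.round(1),[w["color"][int(v),int(u)].tolist() for u,v in P])
        print("drift",[w["color"][int(v),int(u)].tolist() for u,v in proj(w,[[552,-367.4,120]])],"plate top",[w["color"][int(v),int(u)].tolist() for u,v in proj(w,[jw(0,20,82),jw(0,0,82)])])
```

```text
30.2667 [-8.73619519  0.05631145  7.0728008 ] [ 0.13679289  1.49424498 -0.02404148] 38.50785424981405
60 [92, 88, 87, 91, 92, 88, 79, 194, 205, 204, 205, 206, 206, 206, 205, 204, 205, 205, 205, 203, 206, 85, 54, 51, 51, 50, 52, 50, 53, 49, 65, 195, 202, 201, 202, 199, 201, 202, 198, 198, 200, 199, 197, 198, 193, 196, 115, 82, 81, 84, 82, 86]
40 [93, 90, 88, 86, 87, 88, 85, 193, 195, 195, 197, 197, 198, 196, 198, 197, 196, 196, 196, 194, 195, 186, 233, 229, 227, 224, 225, 225, 224, 224, 203, 127, 194, 196, 197, 196, 195, 195, 195, 195, 196, 195, 195, 196, 194, 195, 95, 44, 52, 53, 53, 48]
20 [89, 89, 90, 88, 86, 87, 89, 87, 90, 87, 87, 131, 190, 158, 119, 121, 120, 121, 120, 120, 122, 136, 227, 226, 224, 225, 223, 222, 223, 222, 186, 112, 122, 123, 117, 122, 122, 120, 120, 121, 121, 122, 76, 51, 52, 51, 51, 79, 83, 81, 84, 79]
[[289.1 263.3]
 [288.7 259.7]
 [288.3 256.7]
 [288.  253.5]] [[83, 82, 85], [76, 78, 82], [78, 82, 86], [71, 119, 174]]
drift [[98, 102, 106]] plate top [[239, 241, 239], [231, 232, 232]]
```

Squeezing: opening 38.5 mm (39 expected), net push towards the plate through the hinged jaw, and the scene view consistent with the pin seated. Hand in.

```bash
python3 -c "
from plant import *
close_job()
o=get_obs();print(o['time'],o['contact_force'],o['grip_width'])"
```

```text
the job is handed in; nothing more can be done
the job is handed in; nothing more can be done
```

I completed every step of the task and handed the job in at about 30 s of the 72 s allowed. The system gives no verdict, so the results below come from my own last measurements.

**What I did:** I took the ported plate from the rack, stood it in the nest and released it. I swung the jaw shut with about 15 N and seated the pin, where the force rose to 12 N with no further travel. I finished with the gripper squeezing both jaws on the free-end shoulders.

**Last checks:**
- **Plate:** it stands between the jaws at x about ±5 mm, with its end at y ≈ 42 mm.
- **Jaws:** they are parallel, with backs at -19 and 20 mm.
- **Pin:** the wrist and scene images agree with a pin top at 105 mm, which is its height when home.
- **Grip:** the opening reads 38.5 mm against 39 mm expected. There is a net 9 N pushing through the hinged jaw towards the plate.

**What went wrong or was not confirmed:**
- **Tilt limit:** the full 35° grasp tilt hit the limits of joints 4 and 5, so I gripped at 28.5°. The plate aligned itself in the pads.
- **First lowering failed:** the plate caught the fixed jaw's top edge and slid about 41 mm up in the grip. I stood it on clear bench, regripped, and the second try went in cleanly.
- **Pin grip width:** it read about 16 mm on a 17 mm grip, which I took as measuring error.
- **Contact forces:** the forces of the fingers on the jaw and the jaw on the plate cannot be measured directly, so I inferred them.
- **Bystanders:** only the drift got a check at the end, a single pixel in the scene image. For the others, I relied on keeping the paths clear.
- **Pictures:** all 12 viewings were used before the jaw was shut, so later checks were numerical only.

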